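# Swing the bench magnifier over the chip and clamp it

## Robot

A 7-joint arm with a two-finger parallel gripper is mounted at the origin on the work surface. World frame = base frame: x ahead of the robot, y to its left, z up, the work surface at z = 0. Lengths are in m, angles in rad, forces in N, time in s.
With the tool pointing down it reaches from about 0.425 to 0.875 m from the base axis. Payload 4.7 kg.
Tool frame: the origin (TCP) lies at the very end of the fingers, on their centre line; the grasp point (between the pads) lies 19 mm behind it; x points along the fingers, z is the direction in which the jaws open and shut, and the axes are right-handed (so a half turn about x gives the same grasp; the last joint's range is limited). The gripper opens to 87 mm and grips with 3 to 60 N. Pads are 19 mm wide; open, the fingers measure 117 mm over their backs; the gripper's body (75 mm by 190 mm) begins 51 mm behind the grasp point.
Start: joints at [-1.279, 0.321, -0.07, 1.45, 0.023, 1.371, -0.057], TCP at [0.178, 0.625, 0.198] pointing down, gripper open.
Joint ranges: [-2.86, 2.86], [-0.3, 2.09], [-1.38, 1.24], [0.06, 2.45], [-1.56, 4.7], [0.09, 2.05], [-2.69, 2.69]. Speed limits (rad/s): [2.57, 2.57, 3.14, 3.14, 3.14, 3.14, 3.14].

## Interface

Orientations are given as a rotation vector (axis times angle).
In Python, from bench import telemetry, viewer, workorder gives the robot as it stands.
- The arm moves only by the shell command python3 -m creep 'ROWS' [FORCE]. ROWS is JSON, a list of rows, each an object of numbers: "fingers": the opening, from 0 (shut) to 1 (fully open); "x", "y", "z": the shift along the tool's x, y, z in units of 40 mm (1.0 is 40 mm); "twist": the turn about the tool's x in units of 5 degrees (1.0 is 5 degrees). In form: [{"fingers": .., "x": .., "y": .., "z": .., "twist": ..}, ...]. A call has 1 to 20 rows; each row is the pose to reach, as a shift and turn from the pose commanded when the call began, along the tool's axes at that moment; what a row does not reach only later rows make up. A row lasts 1/12 s, in which the tool goes at most 41.7 mm and 7.16 degrees, less where a joint would pass 70% of its speed; a pose out of reach is approached as far as the arm can. A call with a gripper value outside its range is refused whole. The fingers move at their own pace and stop on an object; FORCE is the grip in N (left out, the last holds). Time passes only in rows, so rows that repeat a pose let the fingers close. It gives the time, the measured TCP pose, the force and the opening at its end, in the units of the state.
- telemetry.get_state(): the state, without advancing time (a new reading comes with each control period).
- viewer.get_image(name): name is "side" or "top" or "wrist"; returns a dict with "pixels" (420x560x3 uint8, red, green, blue), "z_map" (420x560 float32, m along the optical axis (not along the pixel's ray), 0 where there is no reading), "K" (3x3 intrinsics, pixels), "dist_coeffs" ([k1, k2, p1, p2, k3] as OpenCV has them; the pictures are not rectified), "xyz" and "attitude" of the camera in the world. Camera axes: x right, y up, looking along -z (the intrinsics and any distortion apply to the point x, -y, -z); pixel columns grow to the right and rows downward; lengths in m; the calibration is good to about 2 mm. A picture is of the moment at which its call begins.
- workorder.close_job(): hands the job in, once; it reports no verdict.
The state is a dict: "time": time; "joint_positions": joint angles; "qd": joint speeds; "joint_torque": joint torques, N m; "position": TCP position; "tool_rot": TCP orientation; "ft_force": force on the tool from outside, world axes, zero at the start; "torque": the same for the moment, N m; "grip_width": opening from 0.0 (shut) to 1.0 (fully open).
Only numpy, scipy, OpenCV 4.12 (cv2) and the standard library are available. Lean on these libraries where they do the work, as an engineer would, in place of code of your own. Each camera call takes 0.05 s, during which the arm holds its last target.

## Task

With one fingertip, push the helping hand's magnifier arm round until the lens is centred straight above the square chip in the middle of its circuit board, then push the clamp lever on top of the post anticlockwise to its far stop. Only push, and gently: nothing is pinched or lifted, and both circuit boards and everything else on the bench stay where they are. Finish with the lens still above the chip, the lever at its stop and the hand clear.

Things in the scene. Friction and masses are not known exactly. Their poses are not given: they have to be found in the camera images.
- stand: helping-hand stand screwed to the bench (does not move): black iron foot 90 x 90 x 14 mm with an upright steel post 16 mm across and 131 mm tall at its centre. Origin: centre of the foot's underside, on the vertical axis about which both arm and lever turn. Its x axis points roughly away from the robot (within 0.2 rad)
- pivot (a point): point on the post's vertical axis at the height of the magnifier arm (100 mm above the bench). The arm is a level steel rod 8 mm thick with its centre line at that height, bare from 15 to 99 mm from the axis, then a ferrule 12 mm thick up to the lens rim at 107 mm
- lens_arm (a joint): angle of the magnifier arm about the post, rad, growing anticlockwise seen from above; at 0 it points along the stand's -x (towards the robot); limits -2.5 and 2.5; starts within 0.4 of 0. It stays where it is left: light friction, 0.06 N m (under 1 N at mid-rod)
- lens_center (a point): centre of the round magnifier lens, 153 mm from the post's axis and 100 mm above the bench; clear glass in a steel rim 92 mm across outside, 8 mm thick
- clamp_lever (a joint): angle of the clamp lever on top of the post, rad, growing anticlockwise seen from above: starts open (0 to 0.15), far stop at 1.2. At 0 it points 0.6 rad clockwise from the stand's +x, at 1.2 0.6 rad anticlockwise from it. It stays where it is left: light friction, 0.04 N m (under 1 N at the knob). Clamping does not stiffen the magnifier arm
- lever_knob (a point): centre of the black ball, 16 mm across, at the end of the clamp lever: 58 mm from the post's axis, 140 mm above the bench; the lever itself is a level steel rod 9 mm thick at that height on a hub 26 mm across (top at 151 mm)
- chip_board: loose green circuit board 80 x 62 mm on four 8 mm brass feet, with one square black chip in the middle and a white connector at one short edge (highest point 16 mm above the bench); it lies beside the stand, left or right, on the circle along which the lens swings (148 to 157 mm from the axis). Origin: centre of its underside. Do not move it
- chip (a point): centre of the top of the square chip (20 x 20 mm), the middle of that board, 13 mm above the bench
- spare_board: bystander: loose green circuit board 80 x 62 mm like the other, but with a row of three small round capacitors and a white connector and no square chip; it lies on the other side of the stand. Origin: centre of its underside
- capacitor: bystander: loose black round capacitor standing upright between the stand and the robot, 22 mm across, 30 mm tall. Origin: centre of its underside
- flux_jar: bystander: loose small amber jar with a steel cap, 40 mm across, 42 mm tall, beyond the stand. Origin: centre of its underside
- solder_reel: bystander: loose grey reel 56 mm across, 40 mm tall, standing at the left. Origin: centre of its underside
- screwdriver: bystander: loose screwdriver 170 mm long, lying at the left. Origin near its middle
- tip_cleaner: bystander: loose steel cup 70 mm across, 45 mm tall, at the right. Origin: centre of its underside
- parts_tray: bystander: loose grey compartment tray 90 x 120 x 30 mm, at the right. Origin: centre of its underside
Things that resemble listed ones, but are neither listed nor needed, are in the scene too. What is shaped like the chip_board but grey, orange or purple is not meant.

How it is judged:
On the way, in this order (a step that is already met when the one before it is completed fails the run):
1. the lens is brought above the chip and stays there while the clamp lever is still open (horizontal distance between lens_center and chip below 0.012 m and value of joint clamp_lever below 0.5 rad), for 0.3 s.
2. the clamp lever is pushed to its far stop with the lens still above the chip (horizontal distance between lens_center and chip below 0.012 m and value of joint clamp_lever above 1.1 rad), for 0.2 s.
At the end, for the whole second after the job is handed in: the lens centre stands within 12 mm of straight above the chip's centre and is at rest, the clamp lever is at its far stop (over 1.1 rad), the chip board has stayed within 12 mm and everything else on the bench within 20 mm of where it was (all of step 2 and velocity of joint lens_arm between -0.05 and 0.05 rad/s and distance of chip from where it was at the start of the episode below 0.012 m and distance of each of spare_board, capacitor, flux_jar, solder_reel, screwdriver, tip_cleaner, parts_tray from where it was at the start of the episode below 0.02 m); the robot touches nothing.
It fails at once if the chip board is moved by more than 12 mm (distance of chip from where it was at the start of the episode above 0.012 m).
It fails at once if another loose thing on the bench is moved by more than 20 mm (distance of any of spare_board, capacitor, flux_jar, solder_reel, screwdriver, tip_cleaner, parts_tray from where it was at the start of the episode above 0.02 m).
It fails at once if the magnifier arm is pinched or shoved hard (over 20 N) (contact force between the fingers and lens_arm above 20 N).
It fails at once if the clamp lever is pinched or shoved hard (over 20 N) (contact force between the fingers and clamp_lever above 20 N).
It also fails if it takes over 54 s, if anything falls off the work surface, if the arm or the gripper's body presses on something with over 40 N, if the wrist force passes 120 N, or if a joint passes its speed limit or range.

## Working session

There is one attempt and no reset: what is moved stays moved. The work goes in short steps, Python scripts to look and compute and a shell command to move; the robot and the scene stay as the last step left them, time stands still between calls to the robot, and variables do not carry over. Pictures are saved under pics/ and viewed, and the job is handed in when it is done.

```bash
mkdir -p pics; ls; cat > h.py <<'E'
import numpy as np,cv2
from bench import telemetry,viewer,workorder
from scipy.spatial.transform import Rotation as R
def grab(n):
    im=viewer.get_image(n); np.save('last_%s.npy'%n,im,allow_pickle=True); return im
def load(n): return np.load('last_%s.npy'%n,allow_pickle=True).item()
def rot(im):
    a=np.array(im['attitude'],float)
    return a if a.shape==(3,3) else R.from_rotvec(a).as_matrix() if a.size==3 else R.from_quat(a).as_matrix()
def ray(im,uv):
    p=cv2.undistortPoints(np.array(uv,float).reshape(-1,1,2),np.array(im['K']),np.array(im['dist_coeffs'])).reshape(-1,2)
    d=np.c_[p[:,0],-p[:,1],-np.ones(len(p))]
    return np.array(im['xyz']),d@rot(im).T
def plane(im,uv,z):
    o,d=ray(im,uv); return o+d*((z-o[2])/d[:,2])[:,None]
def proj(im,P):
    c=(np.array(P,float).reshape(-1,3)-np.array(im['xyz']))@rot(im)
    c=c*[1,-1,-1]
    return cv2.projectPoints(c,np.zeros(3),np.zeros(3),np.array(im['K']),np.array(im['dist_coeffs']))[0].reshape(-1,2)
def save(im,f,crop=None,s=1):
    p=im['pixels'][:,:,::-1]
    if crop: a,b,c,d=crop;p=p[b:d,a:c]
    cv2.imwrite('pics/'+f,cv2.resize(p,None,fx=s,fy=s,interpolation=cv2.INTER_CUBIC))
E
python3 - <<'E'
from h import *
print(telemetry.get_state())
for n in ['top','side','wrist']:
    im=grab(n); save(im,n+'0.png',s=1.4); print(n,im['xyz'],im['attitude'],im['K'],im['dist_coeffs'])
E
```

```text
pics
{'time': 0.0, 'joint_positions': array([-1.27888887,  0.3218087 , -0.0700806 ,  1.45165004,  0.02259799,
        1.37078166, -0.05690184]), 'qd': array([-0.0006407 ,  0.00035945,  0.00023065, -0.00054026, -0.00085952,
        0.00078241, -0.0005825 ]), 'joint_torque': array([ 3.33510934e-04, -4.91277766e+01, -4.03899886e-01, -3.12532496e+01,
       -6.41273288e-02,  4.34179860e-02,  1.59121837e-04]), 'position': array([0.17815288, 0.62450307, 0.19678333]), 'tool_rot': array([-1.00337631,  1.32935995,  1.00138614]), 'ft_force': array([ 0.37166634, -0.16912585, -0.40765367]), 'torque': array([ 0.02302306, -0.0039447 ,  0.06596109]), 'grip_width': 1.001746470863683}
top [ 0.44221255 -0.01185647  0.99161714] [ 0.07052012 -0.08108329 -1.57710466] [[401.44300399   0.         285.39000845]
 [  0.         401.44300399 212.43035248]
 [  0.           0.           1.        ]] [0.005675 0.       0.       0.       0.      ]
side [-0.02967852 -0.67392504  0.74644474] [ 0.89269007 -0.33456663 -0.64212288] [[399.09069535   0.         279.46098304]
 [  0.         399.09069535 210.14486835]
 [  0.           0.           1.        ]] [-0.00776476  0.          0.          0.          0.        ]
wrist [0.09726523 0.64737478 0.38242924] [-0.26024851 -0.19440997  1.28210981] [[290.35250627   0.         277.75883337]
 [  0.         290.35250627 212.02837925]
 [  0.           0.           1.        ]] [-0.00046391  0.          0.          0.          0.        ]
```

View pics/top0.png

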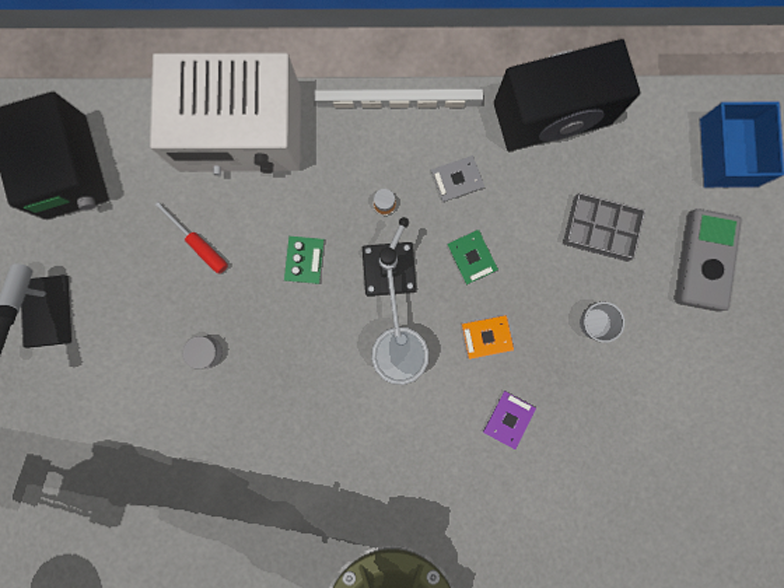

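View pics/side0.png

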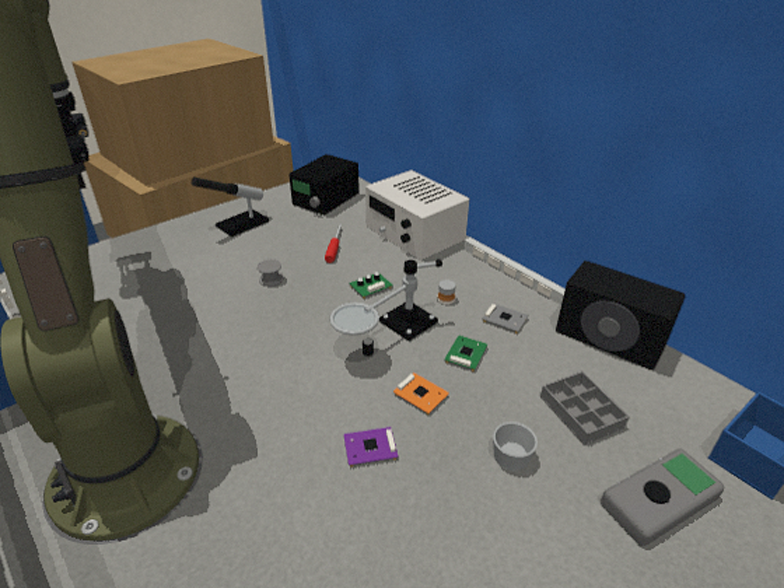

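The top view has the lens at about (400,355), the post at (388,262), and the knob at (404,222), all in 1.4x pixels. There are four board-shaped candidates with a chip:
- **Green (473,257):** on the lens circle beside the stand, with a square chip. This fits the description.
- **Grey (458,179), orange (487,337) and purple (510,420):** excluded by colour.

The spare board is the green one at (305,260), which has three capacitors. Next I'll measure and check an enlarged crop.

```bash
cat > meas.py <<'E'
from h import *
def chipmeas(im,z=0.013,roi=None):
    hsv=cv2.cvtColor(im['pixels'],cv2.COLOR_RGB2HSV)
    g=cv2.inRange(hsv,(50,90,40),(85,255,255))
    out=[]
    for c in cv2.findContours(g,cv2.RETR_EXTERNAL,cv2.CHAIN_APPROX_NONE)[0]:
        a=cv2.contourArea(c)
        if a<150: continue
        h=cv2.convexHull(c); m=np.zeros_like(g); cv2.fillPoly(m,[h],255)
        r=cv2.minAreaRect(c)
        dark=((im['pixels'].max(2)<60)&(m>0)).astype(np.uint8)
        n,l,s,cen=cv2.connectedComponentsWithStats(dark)
        o=[(tuple(cen[i].round(2)),int(s[i,4])) for i in range(1,n) if s[i,4]>25]
        out.append((np.round(r[0],1),np.round(r[1],1),a,o))
    return out
E
python3 - <<'E'
from meas import *
for n in ['top','side']:
    im=load(n)
    for o in chipmeas(im):
        print(n,o, plane(im,[o[0]],0.01).round(4), [plane(im,[d[0]],0.013).round(4) for d in o[3]])
save(load('top'),'crop0.png',(240,110,380,290),4)
save(load('side'),'crop1.png',(220,170,370,300),5)
E
```

```text
top (array([216.7, 185.1]), array([25.1, 31.8]), 739.0, []) [[0.6062 0.1503 0.01  ]] []
top (array([337.1, 183.2]), array([31.8, 24.1]), 641.0, [((np.float64(337.04), np.float64(182.77)), 53)]) [[ 0.6089 -0.1474  0.01  ]] [array([[ 0.6095, -0.1469,  0.013 ]])]
top (array([512.2, 164.2]), array([24.8, 17.7]), 392.5, []) [[ 0.6536 -0.5845  0.01  ]] []
side (array([491.8, 338.3]), array([35. , 15.6]), 448.0, []) [[ 0.6734 -0.5685  0.01  ]] []
side (array([332.5, 251. ]), array([25. , 19.9]), 318.0, [((np.float64(333.03), np.float64(250.08)), 36)]) [[ 0.6092 -0.1499  0.01  ]] [array([[ 0.6104, -0.1503,  0.013 ]])]
```

View pics/crop0.png

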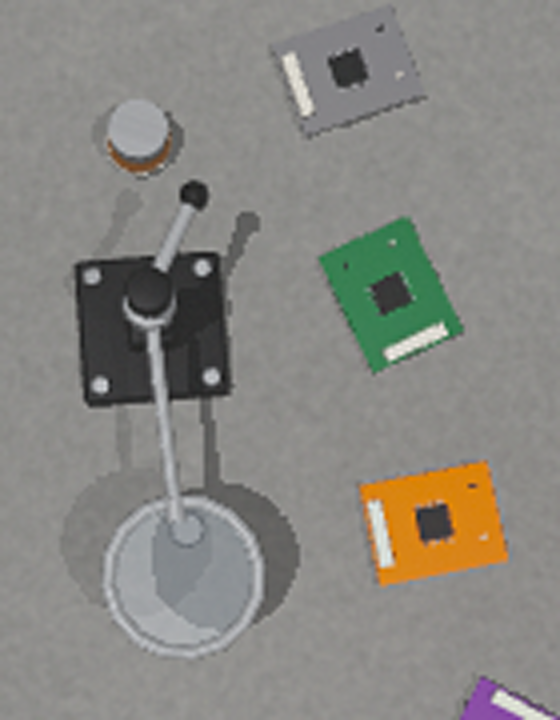

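View pics/crop1.png

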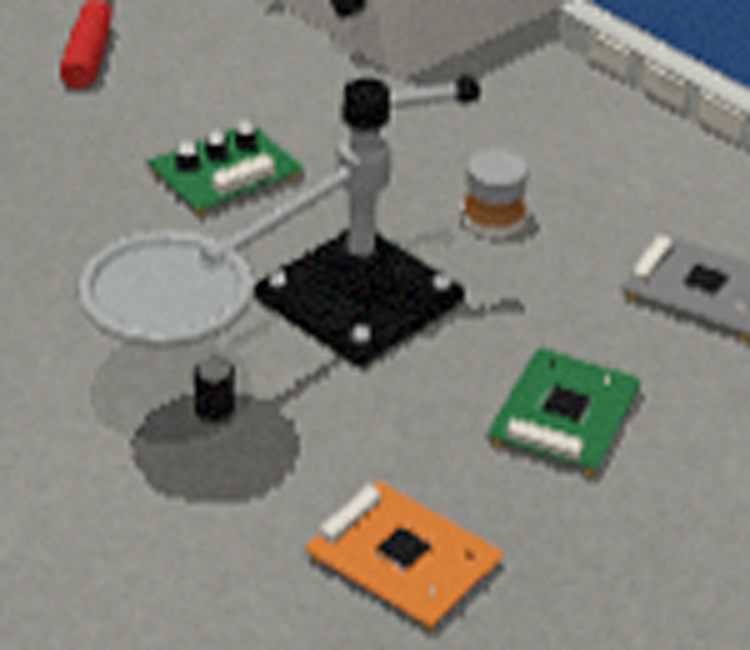

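```bash
python3 - <<'E'
from meas import *
t=load('top');s=load('side')
T=lambda l:np.array(l,float)/4-0.5+.125+[240,110]
S=lambda l:np.array(l,float)/5-0.5+.1+[220,170]
print('foot bolts top',plane(t,T([(92,276),(202,268),(212,377),(100,386)]),.016).mean(0),'\n foot corners',plane(t,T([(76,263),(219,252),(231,394),(88,405)]),.014).round(4), plane(t,T([(76,263),(219,252),(231,394),(88,405)]),.014).mean(0))
fs=plane(s,S([(255,290),(465,293),(362,367)]),.014);print('side corners',fs.round(4),(fs[0]+fs[1])/2)
print('lens',plane(t,T([(184,575)]),.1),plane(s,S([(166,287)]),.1))
print('knob',plane(t,T([(194,194)]),.14),plane(s,S([(467,89)]),.14))
print('hub',plane(t,T([(150,289)]),.151),plane(s,S([(366,90)]),.151))
E
```

```text
foot bolts top [5.88862480e-01 1.45738125e-04 1.60000000e-02] 
 foot corners [[ 0.6291  0.0465  0.014 ]
 [ 0.6354 -0.0418  0.014 ]
 [ 0.5471 -0.0482  0.014 ]
 [ 0.541   0.0393  0.014 ]] [ 0.58814458 -0.00105717  0.014     ]
side corners [[ 0.5394  0.0328  0.014 ]
 [ 0.6323 -0.0471  0.014 ]
 [ 0.5425 -0.0579  0.014 ]] [ 0.58582599 -0.00711941  0.014     ]
lens [[ 0.43753554 -0.01799117  0.1       ]] [[ 0.43862972 -0.01910716  0.1       ]]
knob [[ 0.64233026 -0.02475398  0.14      ]] [[ 0.64440069 -0.02546189  0.14      ]]
hub [[ 0.58867295 -0.00083599  0.151     ]] [[ 0.58878653 -0.00308016  0.151     ]]
```

```bash
python3 - <<'E'
from h import *
st=telemetry.get_state()
M=R.from_rotvec(st['tool_rot']).as_matrix(); print(M.round(3))
d=np.array([.519,.06,.25])-st['position']; print(M.T@d/.04)
E
```

```text
[[-0.    -0.962  0.274]
 [-0.001  0.274  0.962]
 [-1.    -0.    -0.002]]
[ -1.3069633  -12.06425685 -11.24023232]
```

View pics/wrist0.png

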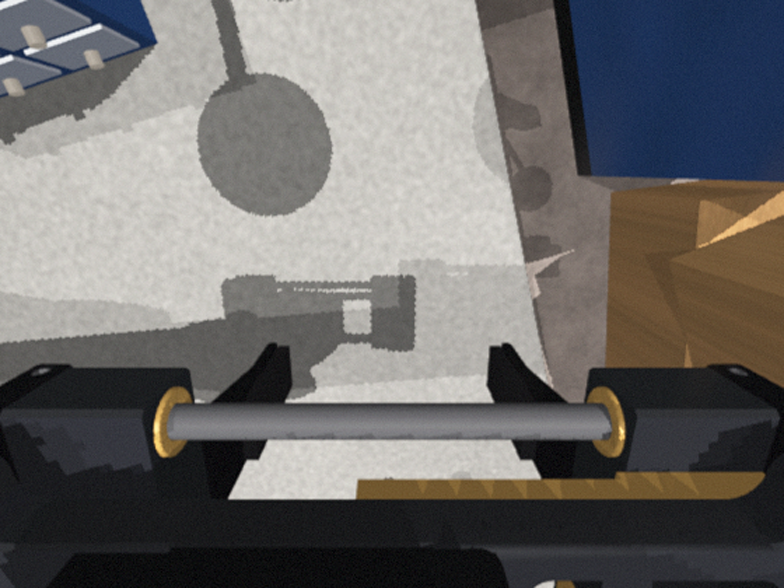

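The crop confirms the target is the green board at (0.610,-0.1485). The post axis is near (0.5885,-0.002), the lens is at arm angle ≈0.03 and the lever at ≈0.11. I'll shut the fingers and travel to a spot high on the left of the rod.

```bash
python3 -m creep '[{"fingers":0,"x":-0.7,"y":-0.3,"z":-0.3},{"fingers":0,"x":-1.3,"y":-1,"z":-0.9},{"fingers":0,"x":-1.3,"y":-1.8,"z":-1.7},{"fingers":0,"x":-1.3,"y":-2.5,"z":-2.4},{"fingers":0,"x":-1.3,"y":-3.2,"z":-3.0},{"fingers":0,"x":-1.3,"y":-3.9,"z":-3.7},{"fingers":0,"x":-1.3,"y":-4.6,"z":-4.3},{"fingers":0,"x":-1.3,"y":-5.3,"z":-5.0},{"fingers":0,"x":-1.3,"y":-6.0,"z":-5.6},{"fingers":0,"x":-1.3,"y":-6.7,"z":-6.3},{"fingers":0,"x":-1.3,"y":-7.4,"z":-6.9},{"fingers":0,"x":-1.3,"y":-8.1,"z":-7.6},{"fingers":0,"x":-1.3,"y":-8.8,"z":-8.2},{"fingers":0,"x":-1.3,"y":-9.5,"z":-8.9},{"fingers":0,"x":-1.3,"y":-10.2,"z":-9.5},{"fingers":0,"x":-1.3,"y":-10.8,"z":-10.2},{"fingers":0,"x":-1.3,"y":-11.4,"z":-10.7},{"fingers":0,"x":-1.3,"y":-12,"z":-11.2},{"fingers":0,"x":-1.3,"y":-12,"z":-11.2},{"fingers":0,"x":-1.3,"y":-12,"z":-11.2}]' 10
cat > go.py <<'E'
import sys
from h import *
st=telemetry.get_state(); M=R.from_rotvec(st['tool_rot']).as_matrix()
print(st['time'],st['position'].round(4),st['ft_force'].round(2),round(st['grip_width'],3),st['joint_positions'].round(2)); print(M.round(3).tolist())
for a in sys.argv[1:]:
    t=np.array(eval(a)); print(a,(M.T@(t-st['position'])/.04).round(2))
E
python3 go.py '(.519,.055,.088)' '(.519,.025,.088)'
python3 - <<'E'
from h import *
save(grab('top'),'top1.png',s=1.4)
save(grab('side'),'side1.png',s=1.4)
E
```

```text
0.15 [0.1782 0.6246 0.197 ] [-0.19 -0.14  0.84] 0.999 [-1.28  0.32 -0.07  1.45  0.02  1.37 -0.06]
[[-0.0, -0.962, 0.274], [-0.001, 0.274, 0.962], [-1.0, -0.0, -0.002]]
(.519,.055,.088) [  2.74 -12.1  -11.35]
(.519,.025,.088) [  2.74 -12.3  -12.08]$[0]: bad value
```

View pics/side1.png

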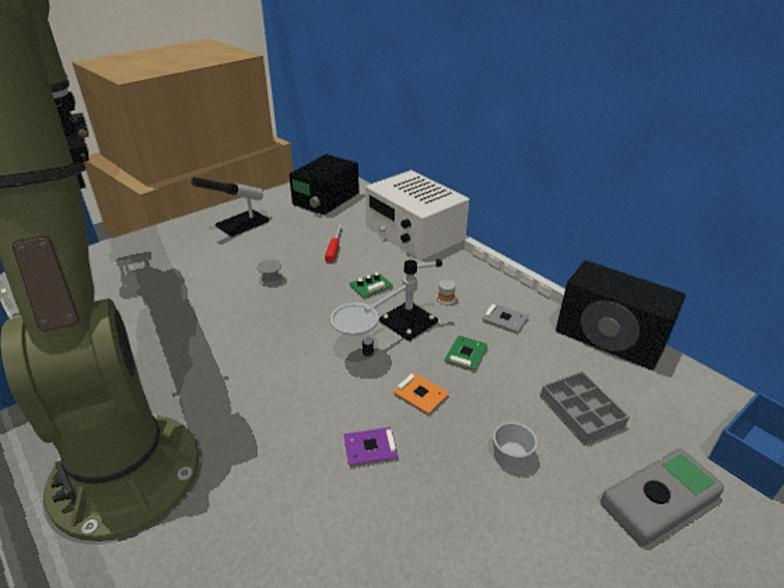

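The call was refused, probably because "twist" is required. The side picture shows the scene unchanged. Resending with all the keys.

```bash
python3 -m creep '[{"fingers":0,"x":-0.7,"y":-0.3,"z":-0.3,"twist":0},{"fingers":0,"x":-1.3,"y":-1,"z":-0.9,"twist":0},{"fingers":0,"x":-1.3,"y":-1.8,"z":-1.7,"twist":0},{"fingers":0,"x":-1.3,"y":-2.5,"z":-2.4,"twist":0},{"fingers":0,"x":-1.3,"y":-3.2,"z":-3.0,"twist":0},{"fingers":0,"x":-1.3,"y":-3.9,"z":-3.7,"twist":0},{"fingers":0,"x":-1.3,"y":-4.6,"z":-4.3,"twist":0},{"fingers":0,"x":-1.3,"y":-5.3,"z":-5.0,"twist":0},{"fingers":0,"x":-1.3,"y":-6.0,"z":-5.6,"twist":0},{"fingers":0,"x":-1.3,"y":-6.7,"z":-6.3,"twist":0},{"fingers":0,"x":-1.3,"y":-7.4,"z":-6.9,"twist":0},{"fingers":0,"x":-1.3,"y":-8.1,"z":-7.6,"twist":0},{"fingers":0,"x":-1.3,"y":-8.8,"z":-8.2,"twist":0},{"fingers":0,"x":-1.3,"y":-9.5,"z":-8.9,"twist":0},{"fingers":0,"x":-1.3,"y":-10.2,"z":-9.5,"twist":0},{"fingers":0,"x":-1.3,"y":-10.8,"z":-10.2,"twist":0},{"fingers":0,"x":-1.3,"y":-11.4,"z":-10.7,"twist":0},{"fingers":0,"x":-1.3,"y":-12,"z":-11.2,"twist":0},{"fingers":0,"x":-1.3,"y":-12,"z":-11.2,"twist":0},{"fingers":0,"x":-1.3,"y":-12,"z":-11.2,"twist":0}]' 10
python3 go.py '(.519,.055,.088)' '(.519,.025,.088)'
python3 - <<'E'
from h import *
save(grab('top'),'top1.png',s=1.4)
save(grab('side'),'side1.png',s=1.4)
E
```

```text
time: 1.92
position: [0.5175, 0.0606, 0.2498]
tool_rot: [-0.999, 1.33, 0.999]
ft_force: [-0.9, 1.1, 0.1]
grip_width: 0.005
1.9167 [0.5175 0.0606 0.2498] [-0.85  1.1   0.07] 0.005 [-0.67  0.01  0.51  1.7  -0.01  1.43  1.13]
[[-0.0, -0.96, 0.279], [-0.0, 0.279, 0.96], [-1.0, -0.0, -0.0]]
(.519,.055,.088) [ 4.05 -0.07 -0.12]
(.519,.025,.088) [ 4.05 -0.28 -0.84]
```

View pics/side1.png

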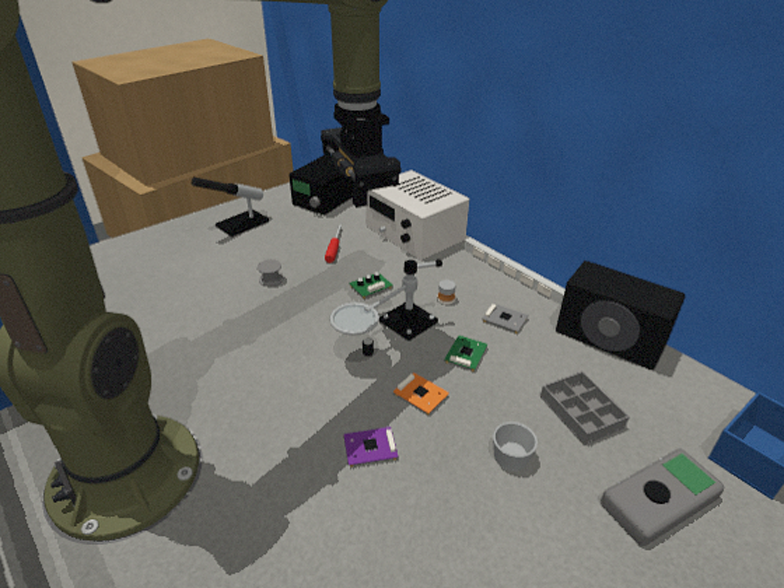

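View pics/top1.png

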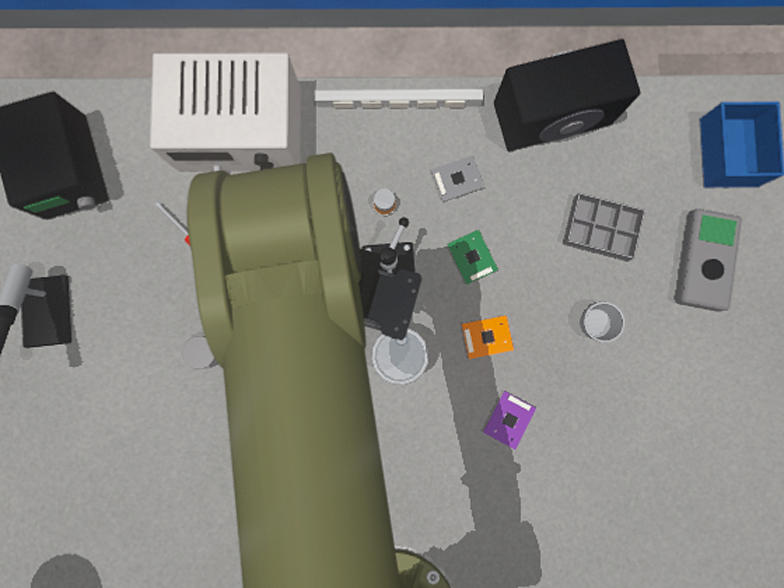

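The gripper is shut and hovering left of the rod. The lens at (400,355) and the boards are undisturbed. Next I'll descend beside the rod and work out the pushing arc.

```bash
python3 -m creep '[{"fingers":0,"x":1,"y":0,"z":0,"twist":0},{"fingers":0,"x":2,"y":0,"z":-0.1,"twist":0},{"fingers":0,"x":3,"y":-0.1,"z":-0.2,"twist":0},{"fingers":0,"x":3.7,"y":-0.1,"z":-0.2,"twist":0},{"fingers":0,"x":4,"y":-0.1,"z":-0.2,"twist":0},{"fingers":0,"x":4,"y":-0.1,"z":-0.2,"twist":0},{"fingers":0,"x":4,"y":-0.1,"z":-0.2,"twist":0}]' 10
cat > arc.py <<'E'
from h import *
A=np.array([.5885,-.002])
st=telemetry.get_state(); M=R.from_rotvec(st['tool_rot']).as_matrix()
uy,uz=M[:2,1],M[:2,2]
def C(phi,r=.068,gap=0):
    u=np.array([np.cos(phi),np.sin(phi)]); n=np.array([np.sin(phi),-np.cos(phi)]) # behind (clockwise side)
    s=.004+.0095*abs(n@uy)+.015*abs(n@uz)+gap
    return A+r*u+s*n
if __name__=='__main__':
    import sys
    a,b,n=map(float,sys.argv[1:4])
    print(st['position'])
    for p in np.linspace(a,b,int(n)):
        c=C(p); print(round(p,3),c.round(4),(M.T@np.r_[c-st['position'][:2],.09-st['position'][2]]/.04).round(2))
E
python3 go.py; python3 arc.py -3.03 -1.425 17
```

```text
time: 2.6
position: [0.5189, 0.055, 0.0906]
tool_rot: [-1.003, 1.327, 1.003]
ft_force: [-0.1, 0.1, 0.9]
grip_width: 0.005
2.6 [0.5189 0.055  0.0906] [-0.07  0.11  0.9 ] 0.005 [-0.64  0.14  0.52  1.92 -0.08  1.11  1.21]
[[0.0, -0.962, 0.273], [0.0, 0.273, 0.962], [-1.0, -0.0, 0.0]]
[0.5189131  0.0550254  0.09062387]
-3.03 [0.5185 0.0118] [ 0.02 -0.29 -1.04]
-2.93 [0.5175 0.0049] [ 0.02 -0.31 -1.22]
-2.829 [ 0.5171 -0.0022] [ 0.02 -0.35 -1.39]
-2.729 [ 0.5175 -0.0095] [ 0.02 -0.41 -1.56]
-2.629 [ 0.5188 -0.0168] [ 0.01 -0.49 -1.73]
-2.528 [ 0.5209 -0.0241] [ 0.01 -0.59 -1.89]
-2.428 [ 0.5239 -0.0312] [ 0.01 -0.71 -2.04]
-2.328 [ 0.5277 -0.0381] [ 0.01 -0.85 -2.18]
-2.228 [ 0.5324 -0.0446] [ 0.01 -1.   -2.31]
-2.127 [ 0.5379 -0.0506] [ 0.01 -1.18 -2.41]
-2.027 [ 0.5442 -0.056 ] [ 0.01 -1.36 -2.5 ]
-1.927 [ 0.5511 -0.0606] [ 0.01 -1.56 -2.56]
-1.826 [ 0.558  -0.0643] [ 0.01 -1.75 -2.6 ]
-1.726 [ 0.5629 -0.0668] [ 0.02 -1.89 -2.63]
-1.626 [ 0.5682 -0.069 ] [ 0.02 -2.03 -2.65]
-1.525 [ 0.5739 -0.0707] [ 0.02 -2.18 -2.65]
-1.425 [ 0.5798 -0.072 ] [ 0.02 -2.33 -2.64]
```

```bash
python3 -m creep '[{"fingers":0,"x":0,"y":-0.1,"z":-0.3,"twist":0},{"fingers":0,"x":0,"y":-0.2,"z":-0.6,"twist":0},{"fingers":0,"x":0,"y":-0.3,"z":-0.8,"twist":0},{"fingers":0,"x":0,"y":-0.3,"z":-0.9,"twist":0},{"fingers":0,"x":0,"y":-0.3,"z":-1.0,"twist":0},{"fingers":0,"x":0,"y":-0.3,"z":-1.1,"twist":0},{"fingers":0,"x":0,"y":-0.3,"z":-1.2,"twist":0},{"fingers":0,"x":0,"y":-0.33,"z":-1.3,"twist":0},{"fingers":0,"x":0,"y":-0.35,"z":-1.4,"twist":0},{"fingers":0,"x":0,"y":-0.38,"z":-1.5,"twist":0},{"fingers":0,"x":0,"y":-0.43,"z":-1.6,"twist":0},{"fingers":0,"x":0,"y":-0.48,"z":-1.7,"twist":0},{"fingers":0,"x":0,"y":-0.54,"z":-1.8,"twist":0},{"fingers":0,"x":0,"y":-0.6,"z":-1.9,"twist":0},{"fingers":0,"x":0,"y":-0.68,"z":-2.0,"twist":0},{"fingers":0,"x":0,"y":-0.71,"z":-2.04,"twist":0},{"fingers":0,"x":0,"y":-0.71,"z":-2.04,"twist":0}]' 10
python3 arc.py -2.43 -1.425 13
python3 - <<'E'
from h import *
save(grab('top'),'top2.png',(200,110,400,300),4)
save(grab('side'),'side2.png',(170,100,400,320),3)
E
```

```text
time: 4.02
position: [0.5239, -0.0332, 0.0899]
tool_rot: [-1.002, 1.328, 1.001]
ft_force: [0.3, -0.5, 0.7]
grip_width: 0.001
[ 0.52386885 -0.03319953  0.08988189]
-2.43 [ 0.5238 -0.0311] [-0.    0.02  0.05]
-2.346 [ 0.527  -0.0369] [-0.   -0.1  -0.07]
-2.262 [ 0.5307 -0.0424] [-0.   -0.23 -0.17]
-2.179 [ 0.535  -0.0476] [-0.   -0.37 -0.27]
-2.095 [ 0.5399 -0.0524] [-0.   -0.52 -0.35]
-2.011 [ 0.5452 -0.0568] [-0.   -0.68 -0.42]
-1.928 [ 0.551  -0.0606] [-0.   -0.84 -0.47]
-1.844 [ 0.5571 -0.0638] [-0.   -1.01 -0.51]
-1.76 [ 0.5612 -0.066 ] [-0.   -1.12 -0.53]
-1.676 [ 0.5655 -0.0679] [-0.   -1.24 -0.55]
-1.593 [ 0.57   -0.0696] [-0.   -1.36 -0.56]
-1.509 [ 0.5748 -0.071 ] [-0.   -1.48 -0.56]
-1.425 [ 0.5797 -0.072 ] [-0.   -1.61 -0.55]
```

View pics/side2.png

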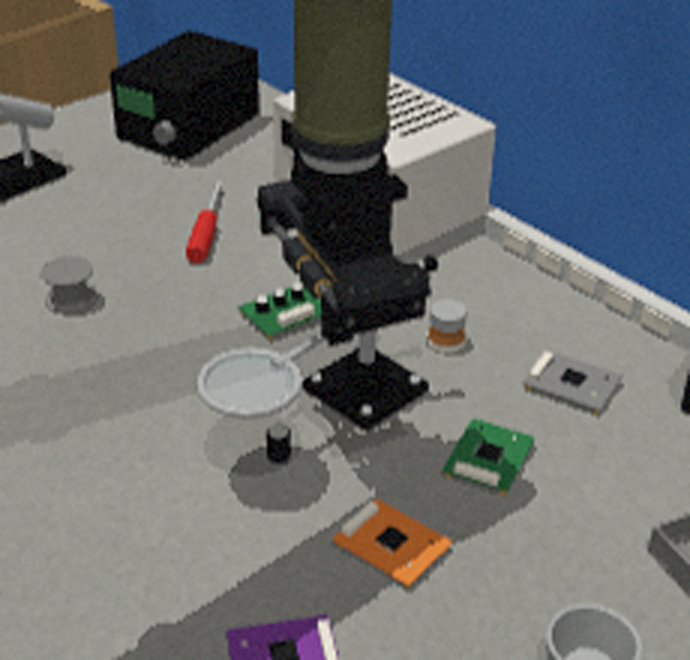

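View pics/top2.png

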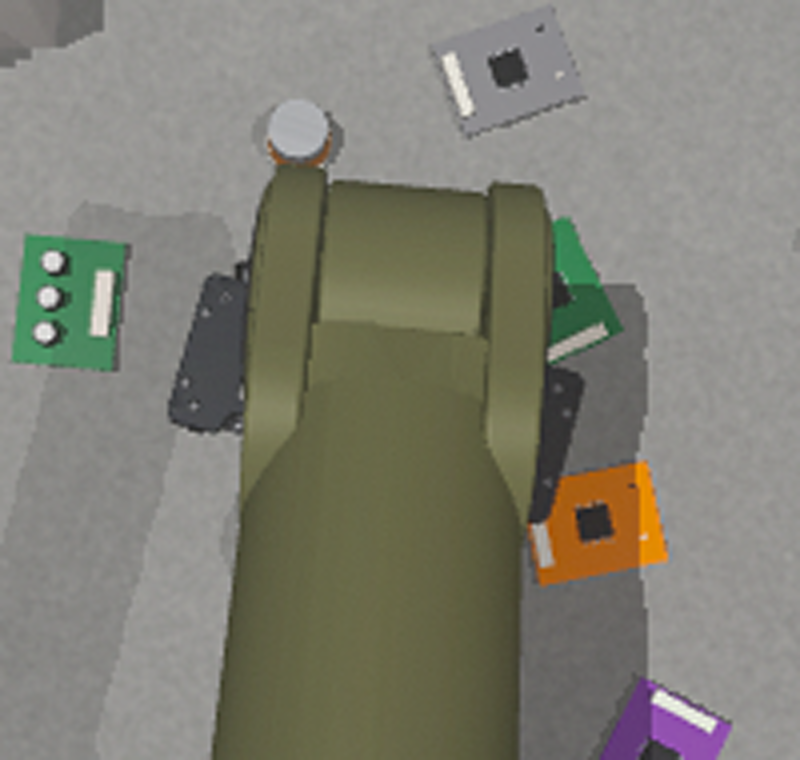

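```bash
python3 - <<'E'
from h import *
s=grab('side'); p=telemetry.get_state()['position']
q=proj(s,[p,p+[0,0,.07],[.5885,-.002,.1],[.4375,-.019,.1]]);print(q.round(1))
im=s['pixels'].copy()
for a in q: cv2.drawMarker(im,tuple(int(v) for v in a.round()),(255,0,0),0,5)
s['pixels']=im; save(s,'side3.png',(220,150,350,260),6)
save(grab('wrist'),'wrist3.png',s=1.4)
E
```

```text
[[281.2 219.7]
 [281.5 198.3]
 [291.9 202.7]
 [252.4 227.2]]
```

View pics/side3.png

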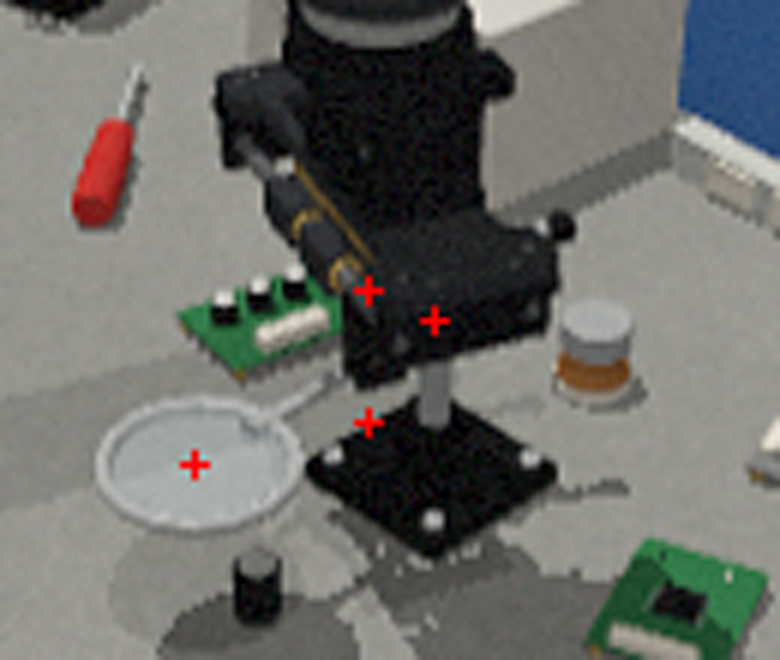

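View pics/wrist3.png

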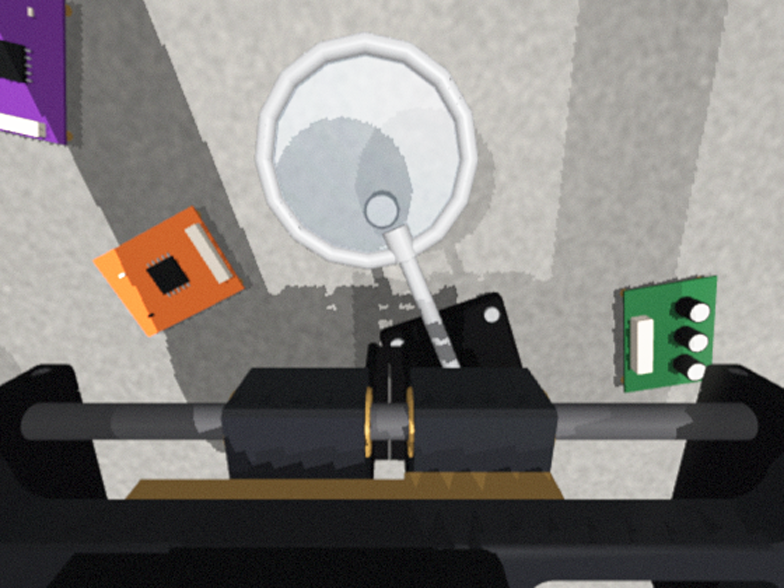

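```bash
python3 - <<'E'
from h import *
for n in ['side','wrist']:
    im=load(n); z=im['z_map']; 
    if n=='side': vs,us=np.mgrid[195:232,270:300]
    else: vs,us=np.mgrid[235:300,240:310]
    uv=np.c_[us.ravel(),vs.ravel()]
    o,d=ray(im,uv); P=o+d*z[vs.ravel(),us.ravel()][:,None]
    k=(np.hypot(*(P[:,:2]-[.524,-.033]).T)<.06)&(P[:,2]>.02)
    Q=P[k];i=np.argsort(Q[:,2])[:400:25]
    print(n,k.sum()); print(np.c_[uv[k][i],Q[i].round(3)])
E
```

```text
side 179
[[ 2.89e+02  2.28e+02  5.74e-01 -8.00e-03  2.00e-02]
 [ 2.88e+02  2.22e+02  5.75e-01 -3.00e-03  3.90e-02]
 [ 2.75e+02  2.12e+02  5.22e-01 -8.00e-03  1.02e-01]
 [ 2.79e+02  2.13e+02  5.13e-01 -3.50e-02  1.19e-01]
 [ 2.77e+02  2.07e+02  5.15e-01 -2.50e-02  1.32e-01]
 [ 2.80e+02  2.05e+02  5.12e-01 -4.00e-02  1.48e-01]
 [ 2.80e+02  1.96e+02  4.95e-01 -6.00e-02  1.94e-01]
 [ 2.80e+02  1.98e+02  4.82e-01 -7.50e-02  2.02e-01]]
wrist 3144
[[ 3.09e+02  2.47e+02  5.25e-01 -1.20e-02  9.90e-02]
 [ 3.08e+02  2.40e+02  5.18e-01 -1.10e-02  1.02e-01]
 [ 2.88e+02  2.45e+02  5.13e-01 -2.30e-02  1.14e-01]
 [ 2.76e+02  2.49e+02  5.13e-01 -3.10e-02  1.15e-01]
 [ 2.64e+02  2.47e+02  5.09e-01 -3.70e-02  1.16e-01]
 [ 2.85e+02  2.50e+02  5.14e-01 -2.60e-02  1.17e-01]
 [ 2.83e+02  2.51e+02  5.14e-01 -2.70e-02  1.19e-01]
 [ 2.75e+02  2.52e+02  5.13e-01 -3.10e-02  1.20e-01]
 [ 2.82e+02  2.53e+02  5.14e-01 -2.70e-02  1.21e-01]
 [ 2.72e+02  2.53e+02  5.12e-01 -3.30e-02  1.22e-01]
 [ 2.86e+02  2.54e+02  5.14e-01 -2.50e-02  1.23e-01]
 [ 2.79e+02  2.55e+02  5.13e-01 -2.90e-02  1.24e-01]
 [ 2.67e+02  2.54e+02  5.10e-01 -3.50e-02  1.25e-01]
 [ 2.92e+02  2.54e+02  5.14e-01 -2.20e-02  1.26e-01]
 [ 2.65e+02  2.55e+02  5.10e-01 -3.60e-02  1.27e-01]
 [ 2.90e+02  2.55e+02  5.13e-01 -2.30e-02  1.28e-01]]
```

```bash
python3 - <<'E'
from h import *
im=load('side'); z=im['z_map']; vs,us=np.mgrid[150:225,255:318]
uv=np.c_[us.ravel(),vs.ravel()]; o,d=ray(im,uv); P=o+d*z[vs.ravel(),us.ravel()][:,None]
p=telemetry.get_state(); M=R.from_rotvec(p['tool_rot']).as_matrix()
L=(P-p['position'])@M*1000   # tool mm
k=(abs(L[:,1])<60)&(abs(L[:,2])<110)&(L[:,0]<30)
for a in range(-110,110,10):
    q=k&(L[:,2]>=a)&(L[:,2]<a+10)
    if q.sum(): 
        for i in uv[q].T[1].argsort()[::-1][:1]: print(a,'lowest px',uv[q][i],L[q][i].round(0), 'max x',L[q][:,0].max().round(0))
im=np.load('last_wrist.npy',allow_pickle=True).item()
E
python3 - <<'E'
import cv2,sys
sys.path.insert(0,'.')
from h import *
im=load('side'); z=im['z_map']
np.set_printoptions(linewidth=250)
# tool-frame x (mm) per pixel
vs,us=np.mgrid[190:222:2,262:316:3]
o,d=ray(im,np.c_[us.ravel(),vs.ravel()]); P=o+d*z[vs.ravel(),us.ravel()][:,None]
print((P[:,2]*1000).reshape(us.shape).astype(int)); print((P[:,1]*1000).reshape(us.shape).astype(int))
E
```

```text
-100 lowest px [289 211] [-97.  22. -90.] max x -97.0
-90 lowest px [286 212] [-94.  28. -88.] max x -94.0
-80 lowest px [282 204] [-114.   35.  -79.] max x -114.0
-70 lowest px [281 203] [-109.   33.  -69.] max x -109.0
-60 lowest px [280 201] [-108.   31.  -59.] max x -108.0
-50 lowest px [278 199] [-106.   31.  -47.] max x -106.0
-40 lowest px [276 199] [-99.  31. -35.] max x -99.0
-30 lowest px [269 224] [-14.  44. -21.] max x -14.0
-20 lowest px [268 224] [-14.  46. -19.] max x -10.0
-10 lowest px [262 224] [-10.  59.  -8.] max x -8.0
0 lowest px [261 222] [-10.  58.   0.] max x -8.0
10 lowest px [260 219] [-10.  56.  13.] max x -9.0
20 lowest px [258 217] [-12.  58.  21.] max x -8.0
30 lowest px [291 216] [ 30. -49.  39.] max x 30.0
40 lowest px [293 215] [ 30. -56.  41.] max x 30.0
50 lowest px [263 178] [-110.   30.   50.] max x -108.0
60 lowest px [261 176] [-109.   31.   63.] max x -107.0
70 lowest px [258 178] [-97.  35.  75.] max x -93.0
80 lowest px [259 178] [-93.  30.  80.] max x -93.0
90 lowest px [259 162] [-135.   24.   91.] max x -135.0
[[ -1  -3 190 206 207 205 21
[... 1961 characters left out ...]
09 -111 -114 -116 -117 -120 -121 -122   56   17]
 [ 130  123  117  124  114  -23  -41 -106 -108 -110 -113 -116 -117 -119   56   49   43   37]
 [ 124  126  121  114  106  -22  -39 -106 -109 -111 -113   67   60   54   48   41   38   15]
 [ 125  120  110  107  103  -24  -39 -107 -108   70   -8   58   53   48   41   32   28   11]
 [ 116  109  102   99  -15   87  -40  -44   71   61   -9   51   45   42   32   25   21    8]
 [ 108  103   -9  -14   84   76   75   67   62   42   -7   43   40   31   26   22   14   10]
 [  -8  -12  -13   80   79   69   69   57   40    9   -5    0   31   25   17   12    3    0]
 [ -16  -18   77   77   67   63   59   38    6    1   -7  -10  -14   18   11    6    0   -5]]
```

The lens hasn't moved. The depth maps of both the side and wrist cameras put the real fingertip about 23 mm above the reported TCP, at z≈0.113 instead of 0.09. The body underside is also about 23 mm high, at ≈0.18, so the fingers passed over the rod. I'll back out and go 23 mm lower, which keeps the body at ≈0.16, above the hub.

```bash
python3 -m creep '[{"fingers":0,"x":0,"y":0.2,"z":0.4,"twist":0},{"fingers":0,"x":0,"y":0.4,"z":0.8,"twist":0},{"fingers":0,"x":0,"y":0.5,"z":1.3,"twist":0},{"fingers":0,"x":0,"y":0.6,"z":1.7,"twist":0},{"fingers":0,"x":0,"y":0.6,"z":1.9,"twist":0},{"fingers":0,"x":0,"y":0.6,"z":1.9,"twist":0},{"fingers":0,"x":0.2,"y":0.6,"z":1.9,"twist":0},{"fingers":0,"x":0.4,"y":0.6,"z":1.9,"twist":0},{"fingers":0,"x":0.57,"y":0.6,"z":1.9,"twist":0},{"fingers":0,"x":0.57,"y":0.6,"z":1.9,"twist":0},{"fingers":0,"x":0.57,"y":0.6,"z":1.9,"twist":0}]' 10
sed -i 's/\.09-st/.067-st/' arc.py
python3 arc.py -3.03 -2.43 7
python3 - <<'E'
from h import *
save(grab('side'),'side4.png',(220,150,350,260),6)
im=load('side'); z=im['z_map']; vs,us=np.mgrid[150:230,235:318]
uv=np.c_[us.ravel(),vs.ravel()]; o,d=ray(im,uv); P=o+d*z[vs.ravel(),us.ravel()][:,None]
p=telemetry.get_state()['position']
k=(np.hypot(*(P[:,:2]-p[:2]).T)<.03)&(P[:,2]>.04);Q=P[k];i=np.argsort(Q[:,2])[:60:4];print(Q[i].round(3))
E
```

```text
time: 5.13
position: [0.5207, 0.0462, 0.0662]
tool_rot: [-1.001, 1.33, 1.002]
ft_force: [0.3, 0.9, -0.3]
grip_width: 0.011
[0.52067778 0.04624733 0.06617414]
-3.03 [0.5185 0.0118] [-0.02 -0.19 -0.84]
-2.93 [0.5175 0.0049] [-0.02 -0.21 -1.01]
-2.83 [ 0.5171 -0.0021] [-0.02 -0.25 -1.19]
-2.73 [ 0.5175 -0.0094] [-0.02 -0.31 -1.36]
-2.63 [ 0.5188 -0.0167] [-0.02 -0.39 -1.53]
-2.53 [ 0.5209 -0.024 ] [-0.02 -0.49 -1.69]
-2.43 [ 0.5238 -0.0311] [-0.02 -0.61 -1.84]
[[0.509 0.042 0.09 ]
 [0.522 0.036 0.091]
 [0.509 0.038 0.092]
 [0.525 0.035 0.094]
 [0.519 0.036 0.096]
 [0.513 0.056 0.098]
 [0.51  0.038 0.099]
 [0.528 0.034 0.1  ]
 [0.512 0.054 0.103]
 [0.51  0.037 0.106]
 [0.513 0.051 0.11 ]
 [0.513 0.055 0.115]
 [0.508 0.04  0.119]
 [0.514 0.052 0.123]
 [0.513 0.055 0.129]]
```

View pics/side4.png

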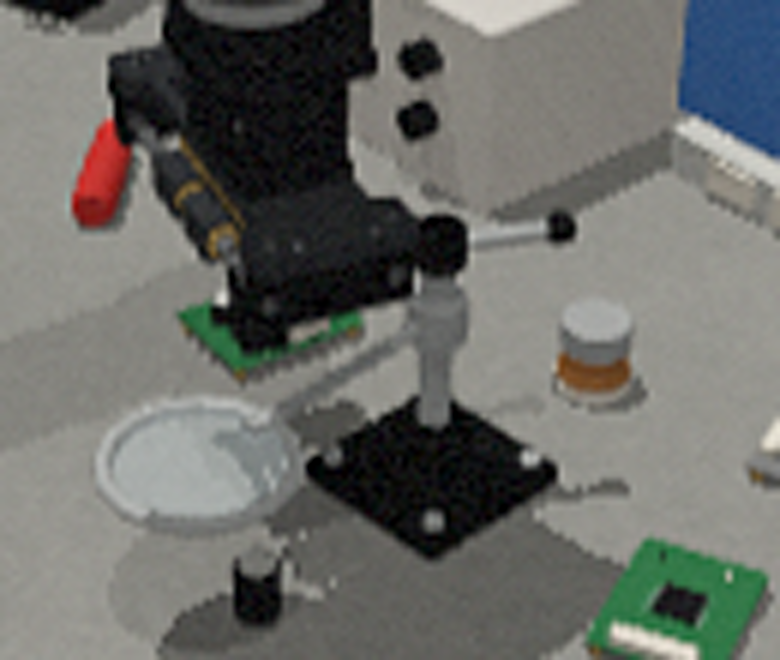

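The tip is now at z≈0.09 on the left of the rod, with the lens untouched at crop (197,462). Now pushing.

```bash
python3 -m creep '[{"fingers":0,"x":0.05,"y":-0.1,"z":-0.3,"twist":0},{"fingers":0,"x":0.05,"y":-0.2,"z":-0.6,"twist":0},{"fingers":0,"x":0.05,"y":-0.2,"z":-0.75,"twist":0},{"fingers":0,"x":0.05,"y":-0.2,"z":-0.85,"twist":0},{"fingers":0,"x":0.05,"y":-0.2,"z":-0.95,"twist":0},{"fingers":0,"x":0.05,"y":-0.2,"z":-1.05,"twist":0},{"fingers":0,"x":0.05,"y":-0.24,"z":-1.15,"twist":0},{"fingers":0,"x":0.05,"y":-0.28,"z":-1.25,"twist":0},{"fingers":0,"x":0.05,"y":-0.3,"z":-1.35,"twist":0},{"fingers":0,"x":0.05,"y":-0.35,"z":-1.45,"twist":0},{"fingers":0,"x":0.05,"y":-0.4,"z":-1.53,"twist":0},{"fingers":0,"x":0.05,"y":-0.44,"z":-1.6,"twist":0},{"fingers":0,"x":0.05,"y":-0.5,"z":-1.69,"twist":0},{"fingers":0,"x":0.05,"y":-0.55,"z":-1.77,"twist":0},{"fingers":0,"x":0.05,"y":-0.61,"z":-1.84,"twist":0},{"fingers":0,"x":0.05,"y":-0.61,"z":-1.84,"twist":0}]' 10
python3 arc.py -2.43 -1.425 13
python3 - <<'E'
from h import *
save(grab('side'),'side5.png',(220,150,350,260),6)
E
```

```text
time: 6.52
position: [0.5249, -0.0315, 0.0651]
tool_rot: [-1.002, 1.329, 1.001]
ft_force: [0.2, 0.4, 0.0]
grip_width: 0.007
[ 0.52489752 -0.03147471  0.06506471]
-2.43 [ 0.5238 -0.0311] [-0.05  0.03  0.  ]
-2.346 [ 0.527  -0.0369] [-0.05 -0.09 -0.12]
-2.262 [ 0.5307 -0.0424] [-0.05 -0.22 -0.22]
-2.179 [ 0.535  -0.0476] [-0.05 -0.35 -0.32]
-2.095 [ 0.5399 -0.0524] [-0.05 -0.5  -0.4 ]
-2.011 [ 0.5452 -0.0568] [-0.05 -0.66 -0.47]
-1.928 [ 0.551  -0.0606] [-0.05 -0.83 -0.52]
-1.844 [ 0.5571 -0.0638] [-0.05 -1.   -0.56]
-1.76 [ 0.5612 -0.066 ] [-0.05 -1.11 -0.58]
-1.676 [ 0.5655 -0.0679] [-0.05 -1.23 -0.6 ]
-1.593 [ 0.57   -0.0696] [-0.05 -1.35 -0.61]
-1.509 [ 0.5748 -0.071 ] [-0.05 -1.47 -0.61]
-1.425 [ 0.5797 -0.072 ] [-0.05 -1.6  -0.6 ]
```

View pics/side5.png

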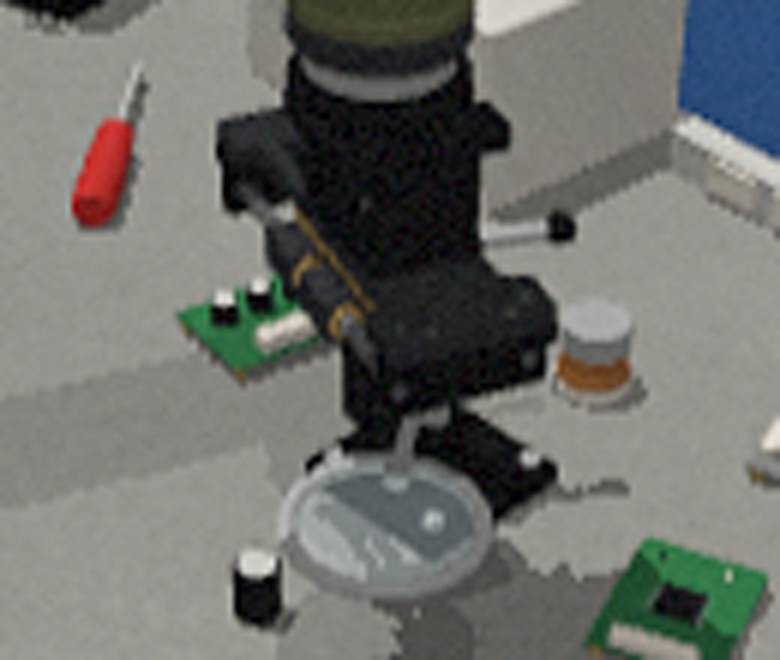

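The lens has swung round to crop (388,525), no appreciable force. I'll continue to just short of the goal.

```bash
python3 -m creep '[{"fingers":0,"x":0,"y":-0.05,"z":-0.06,"twist":0},{"fingers":0,"x":0,"y":-0.11,"z":-0.12,"twist":0},{"fingers":0,"x":0,"y":-0.17,"z":-0.18,"twist":0},{"fingers":0,"x":0,"y":-0.23,"z":-0.23,"twist":0},{"fingers":0,"x":0,"y":-0.3,"z":-0.28,"twist":0},{"fingers":0,"x":0,"y":-0.37,"z":-0.33,"twist":0},{"fingers":0,"x":0,"y":-0.44,"z":-0.37,"twist":0},{"fingers":0,"x":0,"y":-0.52,"z":-0.41,"twist":0},{"fingers":0,"x":0,"y":-0.6,"z":-0.45,"twist":0},{"fingers":0,"x":0,"y":-0.68,"z":-0.48,"twist":0},{"fingers":0,"x":0,"y":-0.76,"z":-0.5,"twist":0},{"fingers":0,"x":0,"y":-0.84,"z":-0.52,"twist":0},{"fingers":0,"x":0,"y":-0.92,"z":-0.54,"twist":0},{"fingers":0,"x":0,"y":-1.0,"z":-0.56,"twist":0},{"fingers":0,"x":0,"y":-1.1,"z":-0.57,"twist":0},{"fingers":0,"x":0,"y":-1.1,"z":-0.57,"twist":0}]' 10
python3 go.py
python3 - <<'E'
from h import *
save(grab('side'),'side6.png',(220,150,370,280),5)
save(grab('top'),'top6.png',(250,110,390,260),4)
E
```

```text
time: 7.9
position: [0.5617, -0.0648, 0.0652]
tool_rot: [-1.003, 1.328, 1.001]
ft_force: [-0.3, -0.5, 0.8]
grip_width: 0.002
7.9 [ 0.5617 -0.0648  0.0652] [-0.33 -0.55  0.78] 0.002 [-0.45  0.27  0.6   1.84 -0.17  1.08  1.5 ]
[[0.001, -0.962, 0.275], [-0.001, 0.275, 0.962], [-1.0, -0.001, -0.0]]
```

View pics/side6.png

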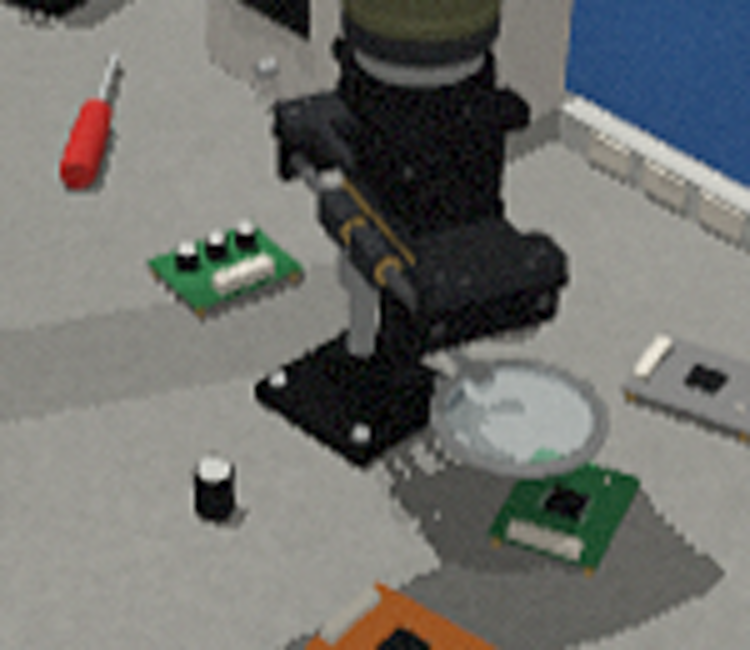

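View pics/top6.png

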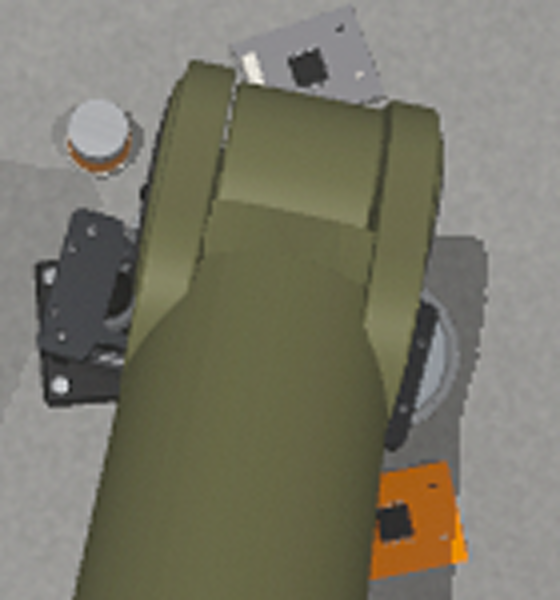

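```bash
python3 - <<'E'
from h import *
s=load('side')
c=plane(s,[[518.5/5-.4+220,416.5/5-.4+170]],.1)[0]
A=np.array([.5885,-.003]);d=c[:2]-A
print(c,np.hypot(*d),np.arctan2(d[1],d[0]))
print(proj(s,[.6104,-.1503,.1])*5, ) 
g=proj(s,[*(A+.153*np.array([np.cos(-1.425),np.sin(-1.425)])),.1]); print((g[0]-[220,170]+.4)*5)
E
python3 arc.py -1.7 -1.4 7
```

```text
[ 0.50925981 -0.204601    0.1       ] 0.21661479515607862 -1.945300926910455
[[1679.9557296  1125.80647006]]
[588.12130205 281.34043928]
[ 0.56109428 -0.06465286  0.06512535]
-1.7 [ 0.5642 -0.0674] [-0.05 -0.09 -0.04]
-1.65 [ 0.5669 -0.0685] [-0.05 -0.17 -0.05]
-1.6 [ 0.5696 -0.0695] [-0.05 -0.24 -0.06]
-1.55 [ 0.5724 -0.0703] [-0.05 -0.31 -0.06]
-1.5 [ 0.5753 -0.0711] [-0.05 -0.39 -0.06]
-1.45 [ 0.5782 -0.0717] [-0.05 -0.46 -0.05]
-1.4 [ 0.5813 -0.0723] [-0.05 -0.54 -0.04]
```

My crop started at row 150, not 170, so I'll recompute.

```bash
python3 - <<'E'
from h import *
s=load('side')
c=plane(s,[[518.5/5-.4+220,416.5/5-.4+150]],.1)[0]
A=np.array([.5885,-.003]);d=c[:2]-A
print(c,np.hypot(*d),np.arctan2(d[1],d[0]))
g=proj(s,[*(A+.153*np.array([np.cos(-1.425),np.sin(-1.425)])),.1]); print((g[0]-[220,150]+.4)*5)
E
```

```text
[ 0.56241066 -0.15163103  0.1       ] 0.15090339677188433 -1.7445570616478299
[588.12130205 381.34043928]
```

The arm is at world angle −1.744 and the goal is −1.425. The arc model agrees with this, so I'll push most of the rest slowly.

```bash
python3 -m creep '[{"fingers":0,"x":0,"y":-0.06,"z":-0.02,"twist":0},{"fingers":0,"x":0,"y":-0.12,"z":-0.04,"twist":0},{"fingers":0,"x":0,"y":-0.18,"z":-0.05,"twist":0},{"fingers":0,"x":0,"y":-0.24,"z":-0.06,"twist":0},{"fingers":0,"x":0,"y":-0.3,"z":-0.06,"twist":0},{"fingers":0,"x":0,"y":-0.35,"z":-0.06,"twist":0},{"fingers":0,"x":0,"y":-0.39,"z":-0.06,"twist":0},{"fingers":0,"x":0,"y":-0.42,"z":-0.06,"twist":0},{"fingers":0,"x":0,"y":-0.44,"z":-0.06,"twist":0},{"fingers":0,"x":0,"y":-0.44,"z":-0.06,"twist":0},{"fingers":0,"x":0,"y":-0.44,"z":-0.06,"twist":0}]' 10
python3 - <<'E'
from h import *
save(grab('side'),'side7.png',(290,190,370,270),8)
E
```

```text
time: 8.92
position: [0.5771, -0.0715, 0.0651]
tool_rot: [-1.002, 1.328, 1.002]
ft_force: [-0.1, 1.0, -0.7]
grip_width: 0.007
```

View pics/side7.png

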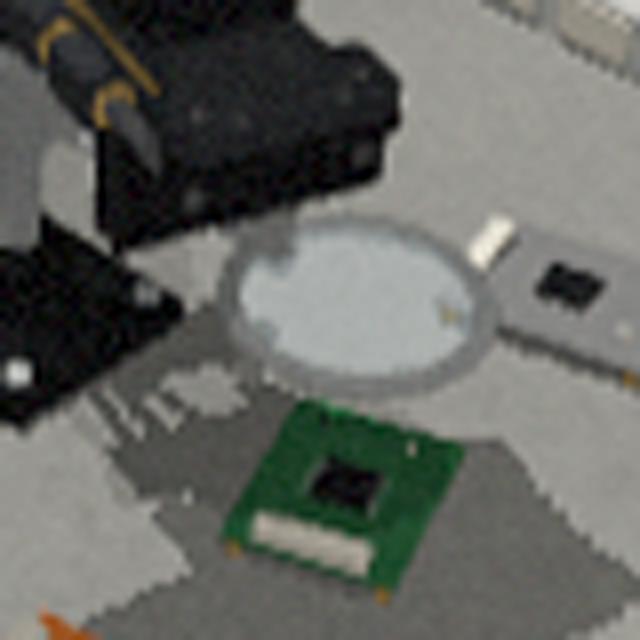

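```bash
python3 - <<'E'
from h import *
s=load('side')
c=plane(s,[[359/8-.44+290,305.5/8-.44+190]],.1)[0]; h=plane(s,[[345/8-.44+290,484/8-.44+190]],.013)[0]
A=np.array([.5885,-.003]);d=c[:2]-A
print(c,h,np.hypot(*d),np.arctan2(d[1],d[0]),(h-c)[:2])
e=h[:2]-A;print(np.arctan2(e[1],e[0]))
E
```

```text
[ 0.59945856 -0.15516105  0.1       ] [ 0.60974258 -0.14967531  0.013     ] 0.1525551583342522 -1.498900987568975 [0.01028403 0.00548575]
-1.4269690813442266
```

11 mm remain tangentially, about 0.07 rad or 0.1 units. I'll finish the push and then draw back.

```bash
python3 -m creep '[{"fingers":0,"x":0,"y":-0.04,"z":0,"twist":0},{"fingers":0,"x":0,"y":-0.08,"z":0,"twist":0},{"fingers":0,"x":0,"y":-0.11,"z":0,"twist":0},{"fingers":0,"x":0,"y":-0.11,"z":0,"twist":0},{"fingers":0,"x":0,"y":-0.11,"z":0,"twist":0},{"fingers":0,"x":0,"y":-0.05,"z":0,"twist":0},{"fingers":0,"x":0,"y":0.2,"z":0,"twist":0},{"fingers":0,"x":0,"y":0.6,"z":0,"twist":0},{"fingers":0,"x":-0.5,"y":1,"z":0,"twist":0},{"fingers":0,"x":-1.5,"y":1.3,"z":0,"twist":0},{"fingers":0,"x":-2.5,"y":1.3,"z":0,"twist":0},{"fingers":0,"x":-3.5,"y":1.3,"z":0,"twist":0},{"fingers":0,"x":-3.5,"y":1.3,"z":0,"twist":0},{"fingers":0,"x":-3.5,"y":1.3,"z":0,"twist":0}]' 10
python3 - <<'E'
from h import *
save(grab('side'),'side8.png',(270,170,370,270),7)
save(grab('top'),'top8.png',s=1.4)
E
```

```text
time: 10.13
position: [0.5282, -0.0571, 0.2078]
tool_rot: [-1.003, 1.322, 0.999]
ft_force: [0.2, 0.2, -0.6]
grip_width: 0.007
```

View pics/side8.png

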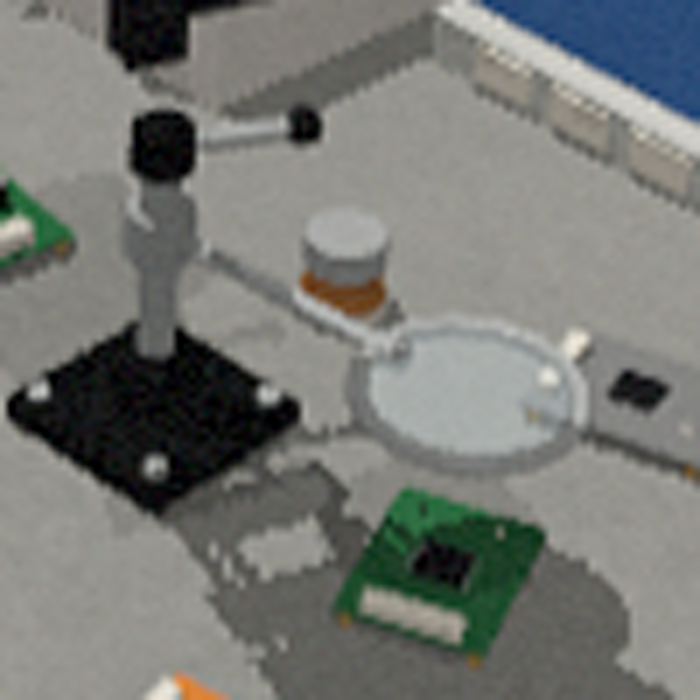

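View pics/top8.png

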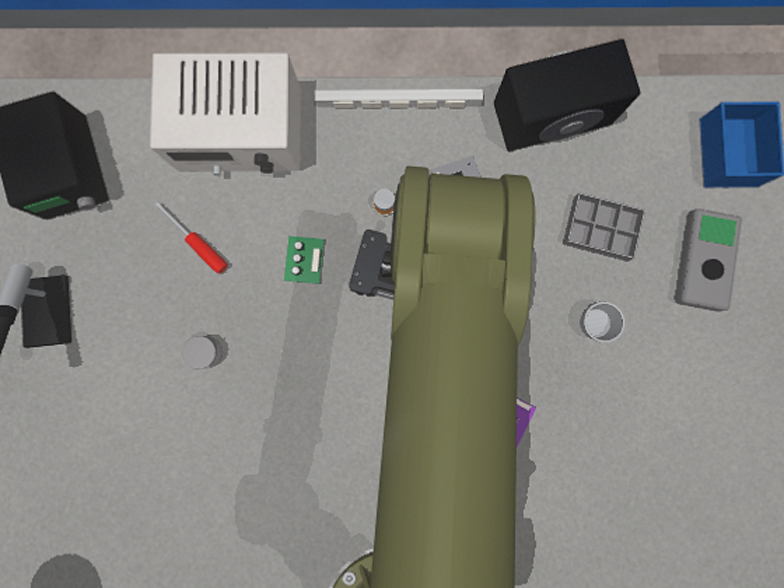

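```bash
python3 - <<'E'
from h import *
s=load('side')
c=plane(s,[[468/7-.43+270,395/7-.43+170]],.1)[0]; h=plane(s,[[443.5/7-.43+270,563/7-.43+170]],.013)[0]
A=np.array([.5885,-.003]);d=c[:2]-A
print(c,h,np.hypot(*d),np.arctan2(d[1],d[0]),(h-c)[:2])
k=plane(s,[[304/7-.43+270,125/7-.43+170]],.14)[0];e=k[:2]-A;print('knob',k,np.hypot(*e),np.arctan2(e[1],e[0]))
E
python3 go.py '(.65,-.08,.21)' '(.63,-.07,.1)'
```

```text
[ 0.60872739 -0.1534348   0.1       ] [ 0.61043539 -0.14992328  0.013     ] 0.15178859121847485 -1.4371384314051798 [0.001708   0.00351152]
knob [ 0.64430176 -0.02555891  0.14      ] 0.06018920476195865 -0.3841809999836081
10.2333 [ 0.5261 -0.0569  0.2044] [-0.36  0.1  -1.62] 0.005 [-0.52  0.06  0.61  1.76 -0.03  1.34  1.39]
[[-0.001, -0.962, 0.274], [0.001, 0.274, 0.962], [-1.0, 0.001, 0.0]]
(.65,-.08,.21) [-0.14 -3.14  0.29]
(.63,-.07,.1) [ 2.61 -2.59  0.4 ]
```

By the side view the lens is about 4 mm from the chip centre, and the lever is still open at world angle ≈−0.4. Now over to the right side of the lever, staying high.

```bash
python3 -m creep '[{"fingers":0,"x":0,"y":-0.5,"z":0.1,"twist":0},{"fingers":0,"x":0,"y":-1.2,"z":0.2,"twist":0},{"fingers":0,"x":0,"y":-1.9,"z":0.3,"twist":0},{"fingers":0,"x":0,"y":-2.4,"z":0.4,"twist":0},{"fingers":0,"x":0,"y":-2.7,"z":0.4,"twist":0},{"fingers":0,"x":0,"y":-2.7,"z":0.4,"twist":0},{"fingers":0,"x":0,"y":-2.7,"z":0.4,"twist":0},{"fingers":0,"x":0.8,"y":-2.7,"z":0.4,"twist":0},{"fingers":0,"x":1.6,"y":-2.7,"z":0.4,"twist":0},{"fingers":0,"x":2.3,"y":-2.7,"z":0.4,"twist":0},{"fingers":0,"x":2.6,"y":-2.7,"z":0.4,"twist":0},{"fingers":0,"x":2.6,"y":-2.7,"z":0.4,"twist":0},{"fingers":0,"x":2.6,"y":-2.7,"z":0.4,"twist":0}]' 10
cat > arc2.py <<'E'
from h import *
A=np.array([.5885,-.002])
st=telemetry.get_state(); M=R.from_rotvec(st['tool_rot']).as_matrix()
uy,uz=M[:2,1],M[:2,2]
print(st['position'],st['joint_positions'].round(2))
for p in np.linspace(-.45,.68,13):
    u=np.array([np.cos(p),np.sin(p)]); n=np.array([u[1],-u[0]])
    s=.0045+.0095*abs(n@uy)+.012*abs(n@uz)
    c=A+.042*u+s*n
    print(round(p,3),c.round(4),(M.T@np.r_[c-st['position'][:2],.099-st['position'][2]]/.04).round(2))
E
python3 arc2.py
python3 - <<'E'
from h import *
save(grab('side'),'side9.png',(270,150,370,260),7)
im=load('side'); z=im['z_map']; vs,us=np.mgrid[130:260,235:360]
uv=np.c_[us.ravel(),vs.ravel()]; o,d=ray(im,uv); P=o+d*z[vs.ravel(),us.ravel()][:,None]
p=telemetry.get_state()['position']
k=(np.hypot(*(P[:,:2]-p[:2]).T)<.03)&(P[:,2]>.06);Q=P[k];i=np.argsort(Q[:,2])[:60:6];print(Q[i].round(3))
E
```

```text
time: 11.32
position: [0.6347, -0.0712, 0.1014]
tool_rot: [-1.002, 1.328, 1.003]
ft_force: [-0.1, 0.7, 0.6]
grip_width: 0.006
[ 0.63466558 -0.07123618  0.10136615] [-0.41  0.4   0.61  1.62 -0.24  1.2   1.55]
-0.45 [ 0.6185 -0.0364] [0.06 0.63 0.73]
-0.356 [ 0.6219 -0.0328] [0.06 0.57 0.84]
-0.262 [ 0.6248 -0.029 ] [0.06 0.53 0.95]
-0.167 [ 0.627  -0.0262] [0.06 0.49 1.03]
-0.073 [ 0.6291 -0.0232] [0.06 0.46 1.12]
0.021 [ 0.6309 -0.0199] [0.06 0.44 1.21]
0.115 [ 0.6324 -0.0163] [0.06 0.43 1.31]
0.209 [ 0.6336 -0.0124] [0.06 0.43 1.41]
0.303 [ 0.6345 -0.0083] [0.06 0.44 1.51]
0.398 [ 0.6349 -0.004 ] [0.06 0.46 1.62]
0.492 [6.348e-01 4.000e-04] [0.06 0.49 1.72]
0.586 [0.6343 0.005 ] [0.06 0.53 1.83]
0.68 [0.6332 0.0095] [0.06 0.59 1.93]
[[ 0.627 -0.068  0.124]
 [ 0.628 -0.067  0.127]
 [ 0.626 -0.065  0.13 ]
 [ 0.626 -0.08   0.132]
 [ 0.626 -0.065  0.134]
 [ 0.623 -0.079  0.135]
 [ 0.629 -0.08   0.137]
 [ 0.632 -0.081  0.139]
 [ 0.639 -0.085  0.141]
 [ 0.626 -0.071  0.143]]
```

View pics/side9.png

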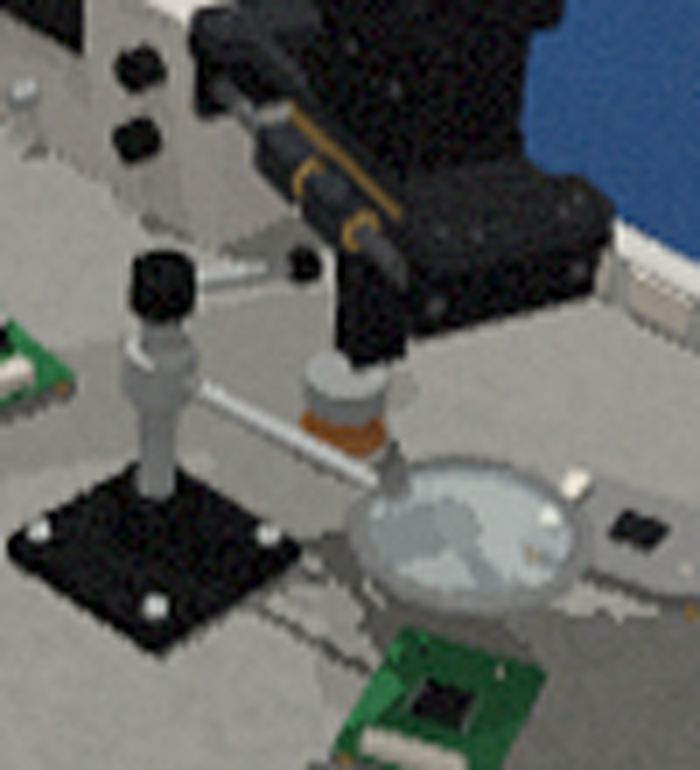

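The fingertip is at crop (370,355), z≈0.124, beside the knob at (302,263). The lens is unmoved. Now pushing the lever.

```bash
python3 -m creep '[{"fingers":0,"x":0.05,"y":0.3,"z":0.2,"twist":0},{"fingers":0,"x":0.05,"y":0.5,"z":0.4,"twist":0},{"fingers":0,"x":0.05,"y":0.6,"z":0.6,"twist":0},{"fingers":0,"x":0.05,"y":0.6,"z":0.7,"twist":0},{"fingers":0,"x":0.05,"y":0.58,"z":0.78,"twist":0},{"fingers":0,"x":0.05,"y":0.56,"z":0.86,"twist":0},{"fingers":0,"x":0.05,"y":0.53,"z":0.94,"twist":0},{"fingers":0,"x":0.05,"y":0.49,"z":1.02,"twist":0},{"fingers":0,"x":0.05,"y":0.46,"z":1.1,"twist":0},{"fingers":0,"x":0.05,"y":0.44,"z":1.18,"twist":0},{"fingers":0,"x":0.05,"y":0.43,"z":1.26,"twist":0},{"fingers":0,"x":0.05,"y":0.43,"z":1.34,"twist":0},{"fingers":0,"x":0.05,"y":0.43,"z":1.42,"twist":0},{"fingers":0,"x":0.05,"y":0.44,"z":1.5,"twist":0},{"fingers":0,"x":0.05,"y":0.45,"z":1.58,"twist":0},{"fingers":0,"x":0.05,"y":0.47,"z":1.65,"twist":0},{"fingers":0,"x":0.05,"y":0.47,"z":1.65,"twist":0},{"fingers":0,"x":0.05,"y":0.47,"z":1.65,"twist":0}]' 10
python3 arc2.py | tail -4
python3 - <<'E'
from h import *
save(grab('side'),'side10.png',(270,150,370,260),7)
save(grab('wrist'),'wrist10.png',s=1.4)
E
```

```text
time: 12.87
position: [0.6355, -0.0019, 0.0992]
tool_rot: [-1.002, 1.327, 1.003]
ft_force: [-0.3, 0.2, -0.1]
grip_width: 0.004
0.398 [ 0.6349 -0.004 ] [ 0.    0.   -0.05]
0.492 [6.348e-01 4.000e-04] [0.   0.03 0.05]
0.586 [0.6343 0.005 ] [0.   0.08 0.16]
0.68 [0.6332 0.0095] [0.   0.13 0.26]
```

View pics/side10.png

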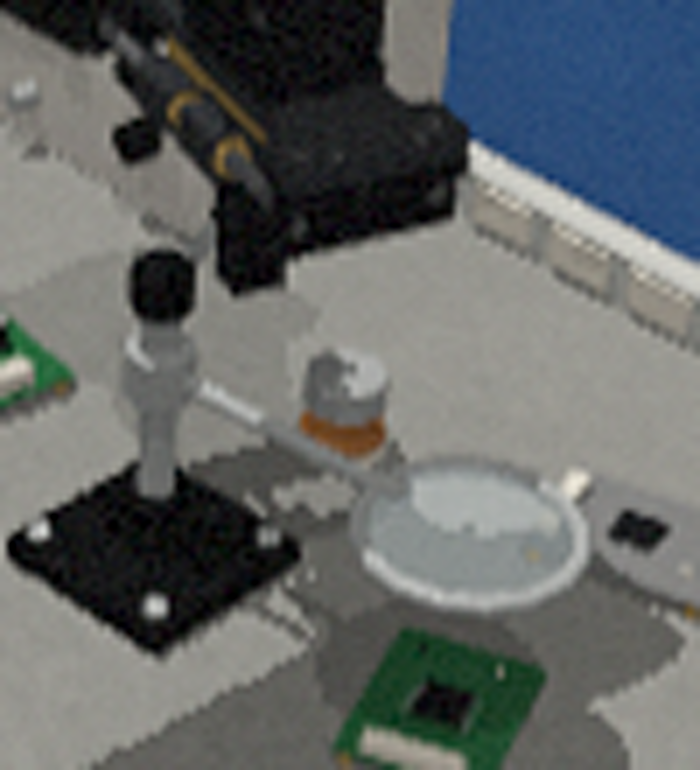

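View pics/wrist10.png

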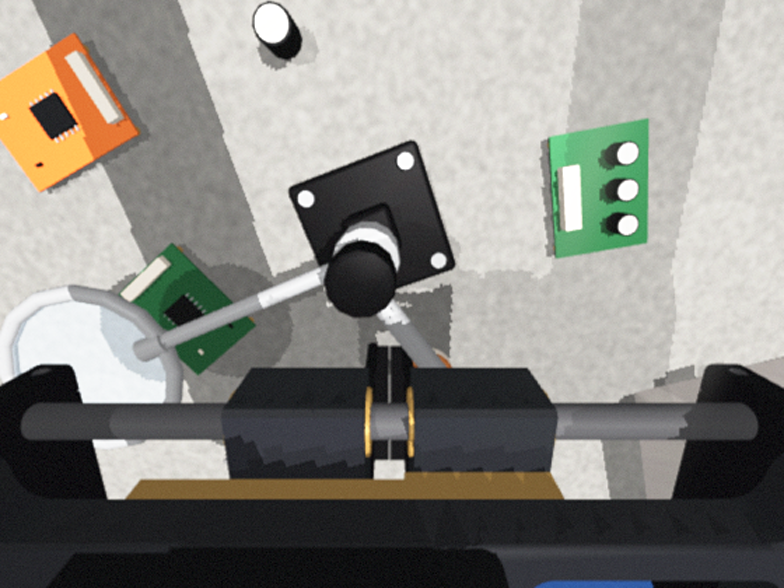

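The wrist view shows the lever rod at (410,330) being swept ahead of the finger; the lens is still in place. I'll take the rest in small steps and watch the force.

```bash
python3 -m creep '[{"fingers":0,"x":0,"y":0.03,"z":0.05,"twist":0},{"fingers":0,"x":0,"y":0.06,"z":0.1,"twist":0},{"fingers":0,"x":0,"y":0.08,"z":0.14,"twist":0},{"fingers":0,"x":0,"y":0.1,"z":0.18,"twist":0},{"fingers":0,"x":0,"y":0.11,"z":0.2,"twist":0},{"fingers":0,"x":0,"y":0.11,"z":0.2,"twist":0}]' 10
python3 -m creep '[{"fingers":0,"x":0,"y":0.01,"z":0.02,"twist":0},{"fingers":0,"x":0,"y":0.02,"z":0.04,"twist":0},{"fingers":0,"x":0,"y":0.02,"z":0.04,"twist":0}]' 10
python3 - <<'E'
from h import *
save(grab('wrist'),'wrist11.png',s=1.4)
E
```

```text
time: 13.47
position: [0.6331, 0.0066, 0.099]
tool_rot: [-1.002, 1.328, 1.003]
ft_force: [-0.5, -1.4, 0.2]
grip_width: 0.002
time: 13.72
position: [0.6329, 0.0082, 0.099]
tool_rot: [-1.002, 1.328, 1.002]
ft_force: [-0.4, -0.8, 0.6]
grip_width: 0.009
```

View pics/wrist11.png

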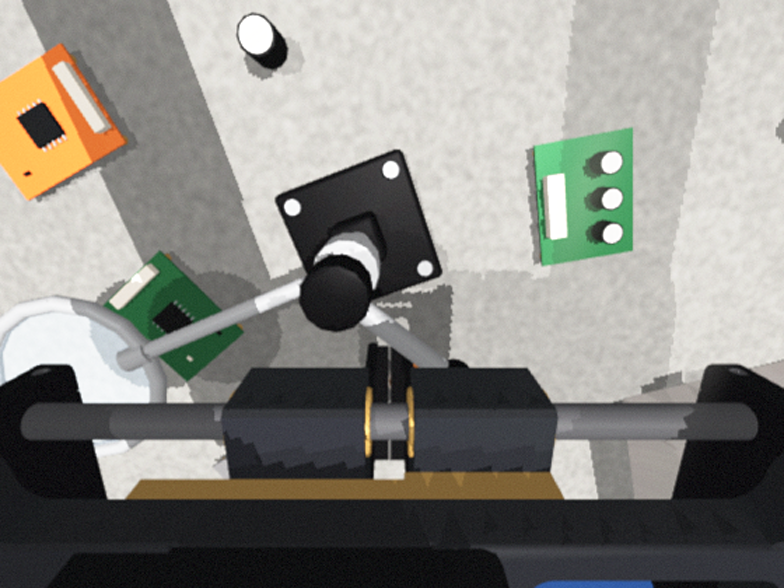

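```bash
for i in 1; do python3 -m creep '[{"fingers":0,"x":0,"y":0.01,"z":0.02,"twist":0},{"fingers":0,"x":0,"y":0.01,"z":0.03,"twist":0},{"fingers":0,"x":0,"y":0.01,"z":0.03,"twist":0}]' 10; done
python3 -m creep '[{"fingers":0,"x":0,"y":0.01,"z":0.02,"twist":0},{"fingers":0,"x":0,"y":0.01,"z":0.03,"twist":0},{"fingers":0,"x":0,"y":0.01,"z":0.03,"twist":0}]' 10
```

```text
time: 14.02
position: [0.6329, 0.0094, 0.0991]
tool_rot: [-1.002, 1.328, 1.002]
ft_force: [-0.3, -2.0, 0.0]
grip_width: 0.003
time: 14.27
position: [0.6328, 0.0107, 0.0991]
tool_rot: [-1.002, 1.328, 1.002]
ft_force: [-0.7, -0.5, 0.3]
grip_width: 0.006
```

```bash
python3 -m creep '[{"fingers":0,"x":0,"y":0.01,"z":0.02,"twist":0},{"fingers":0,"x":0,"y":0.01,"z":0.03,"twist":0},{"fingers":0,"x":0,"y":0.01,"z":0.03,"twist":0}]' 10
python3 - <<'E'
from h import *
save(grab('wrist'),'wrist12.png',s=1.4)
im=load('wrist'); 
# hub & rod points via z map at rod height
z=im['z_map']; vs,us=np.mgrid[200:265,240:345]; uv=np.c_[us.ravel(),vs.ravel()]; o,d=ray(im,uv); P=o+d*z[vs.ravel(),us.ravel()][:,None]
r=np.hypot(*(P[:,:2]-[.5885,-.002]).T); k=(r>.02)&(r<.05)&(P[:,2]>.13)&(P[:,2]<.15)&(P[:,1]>0)&(im['pixels'][vs.ravel(),us.ravel()].max(1)>90)
Q=P[k]; print(k.sum(),Q.mean(0)); v=np.linalg.svd(Q[:,:2]-Q[:,:2].mean(0))[2][0];print(v,np.arctan(v[1]/v[0]))
m=Q[:,:2].mean(0)-[.5885,-.002];print(np.arctan2(m[1],m[0]))
E
```

```text
time: 14.52
position: [0.6328, 0.0114, 0.0991]
tool_rot: [-1.003, 1.328, 1.002]
ft_force: [-0.2, -1.5, -0.0]
grip_width: 0.005
876 [0.61347811 0.02138861 0.14207021]
[0.77608474 0.63062863] 0.6823629466112207
0.7525464863533086
```

View pics/wrist12.png

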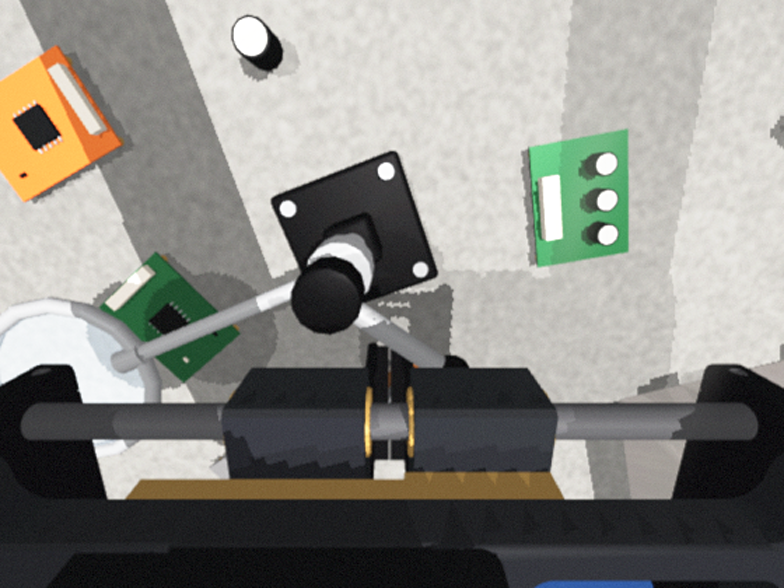

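```bash
python3 -m creep '[{"fingers":0,"x":0,"y":0.01,"z":0.02,"twist":0},{"fingers":0,"x":0,"y":0.01,"z":0.03,"twist":0},{"fingers":0,"x":0,"y":0.01,"z":0.03,"twist":0}]' 10; python3 go.py
```

```text
time: 14.82
position: [0.6326, 0.0117, 0.0991]
tool_rot: [-1.003, 1.329, 1.001]
ft_force: [-0.8, -5.5, 0.5]
grip_width: 0.003
14.8167 [0.6326 0.0117 0.0991] [-0.81 -5.48  0.54] 0.003 [-0.52  0.39  0.58  1.64 -0.22  1.19  1.4 ]
[[0.0, -0.961, 0.275], [-0.001, 0.275, 0.961], [-1.0, -0.0, -0.001]]
```

The force has risen to 5.5 N and the finger has stalled, so the lever is at its stop. Backing off, rising, and swinging left to clear the cameras.

```bash
python3 -m creep '[{"fingers":0,"x":0,"y":-0.05,"z":-0.1,"twist":0},{"fingers":0,"x":0,"y":-0.2,"z":-0.4,"twist":0},{"fingers":0,"x":0,"y":-0.3,"z":-0.7,"twist":0},{"fingers":0,"x":-0.6,"y":-0.3,"z":-0.7,"twist":0},{"fingers":0,"x":-1.5,"y":-0.3,"z":-0.7,"twist":0},{"fingers":0,"x":-2.5,"y":-0.3,"z":-0.7,"twist":0},{"fingers":0,"x":-3.5,"y":-0.3,"z":-0.7,"twist":0},{"fingers":0,"x":-3.7,"y":-0.3,"z":-0.7,"twist":0},{"fingers":0,"x":-3.7,"y":-0.3,"z":-0.7,"twist":0}]' 10
python3 go.py '(.45,.4,.25)'
```

```text
time: 15.57
position: [0.6387, -0.0185, 0.2514]
tool_rot: [-1.003, 1.321, 0.997]
ft_force: [-0.1, 0.1, -0.9]
grip_width: 0.011
15.5667 [ 0.6387 -0.0185  0.2514] [-0.12  0.15 -0.9 ] 0.011 [-0.5   0.3   0.62  1.43 -0.18  1.46  1.41]
[[0.008, -0.961, 0.275], [0.001, 0.275, 0.961], [-1.0, -0.007, 0.003]]
(.45,.4,.25) [0.01 7.42 8.76]
```

```bash
python3 -m creep '[{"fingers":0,"x":0,"y":0.5,"z":0.5,"twist":0},{"fingers":0,"x":0,"y":1,"z":1.1,"twist":0},{"fingers":0,"x":0,"y":1.6,"z":1.8,"twist":0},{"fingers":0,"x":0,"y":2.2,"z":2.5,"twist":0},{"fingers":0,"x":0,"y":2.8,"z":3.2,"twist":0},{"fingers":0,"x":0,"y":3.4,"z":3.9,"twist":0},{"fingers":0,"x":0,"y":4,"z":4.6,"twist":0},{"fingers":0,"x":0,"y":4.6,"z":5.3,"twist":0},{"fingers":0,"x":0,"y":5.2,"z":6,"twist":0},{"fingers":0,"x":0,"y":5.8,"z":6.7,"twist":0},{"fingers":0,"x":0,"y":6.4,"z":7.4,"twist":0},{"fingers":0,"x":0,"y":7,"z":8.1,"twist":0},{"fingers":0,"x":0,"y":7.4,"z":8.7,"twist":0},{"fingers":0,"x":0,"y":7.4,"z":8.7,"twist":0},{"fingers":0,"x":0,"y":7.4,"z":8.7,"twist":0}]' 10
python3 - <<'E'
from h import *
save(grab('side'),'side13.png',s=1.4)
save(grab('top'),'top13.png',(240,110,380,250),5)
save(load('top'),'topf.png',s=1.4)
E
```

```text
time: 16.82
position: [0.4452, 0.3999, 0.2444]
tool_rot: [-1.006, 1.33, 1.006]
ft_force: [1.1, -0.9, 0.1]
grip_width: 0.003
```

View pics/top13.png

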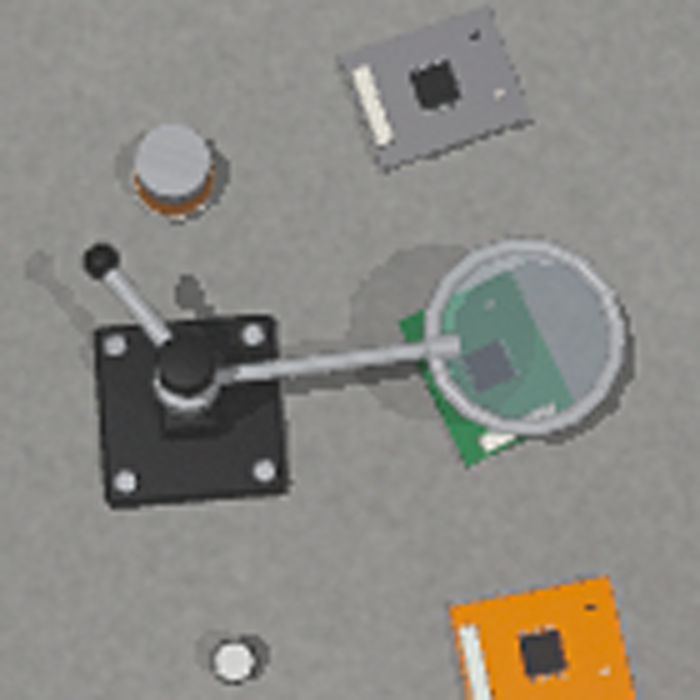

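View pics/side13.png

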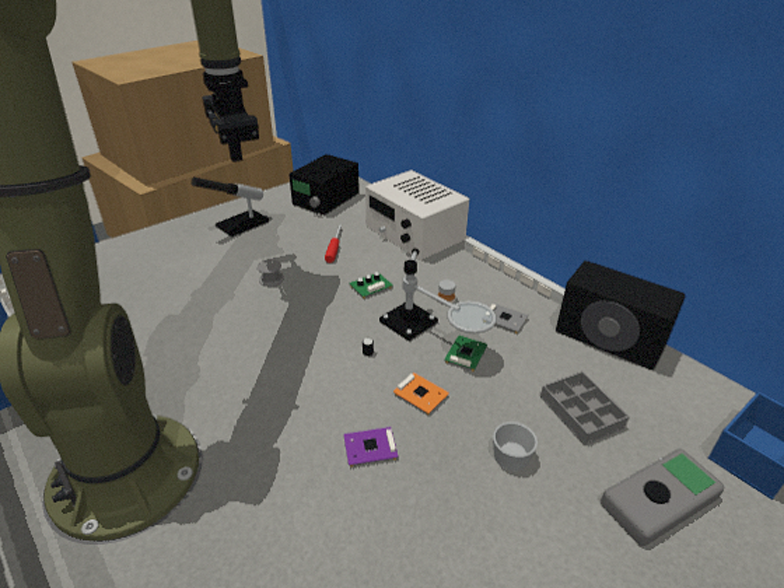

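View pics/topf.png

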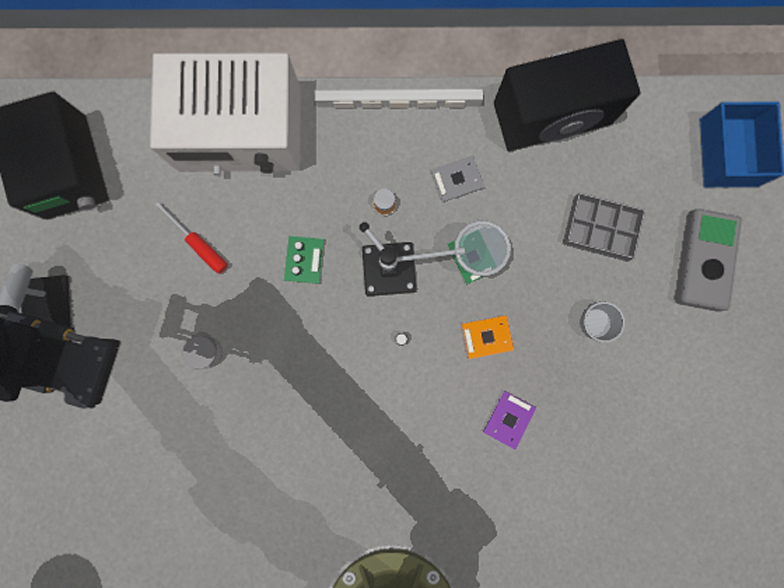

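Everything is in place and the hand is at upper left. Final check: lens, chip and knob measured from both views.

```bash
python3 - <<'E'
from h import *
t=load('top');s=load('side')
T=lambda l:np.array(l,float)/5-.4+[240,110]
c=plane(t,T([(526,337)]),.1)[0]; h=plane(t,T([(488,365)]),.013)[0];k=plane(t,T([(101,261)]),.14)[0]; A=plane(t,T([(187,363)]),.151)[0]
print('top lens',c,'chip',h,'d',(c-h)[:2],np.hypot(*(c-h)[:2]))
e=(k-A)[:2];print('lever',np.hypot(*e),np.arctan2(e[1],e[0])-.077+.6)
save(s,'sidez.png',(300,190,380,270),8)
E
```

```text
top lens [ 0.6076186  -0.15264825  0.1       ] chip [ 0.60988234 -0.14730167  0.013     ] d [-0.00226374 -0.00534658] 0.005806066654504817
lever 0.05954502096100911 1.1928366251755773
```

View pics/sidez.png

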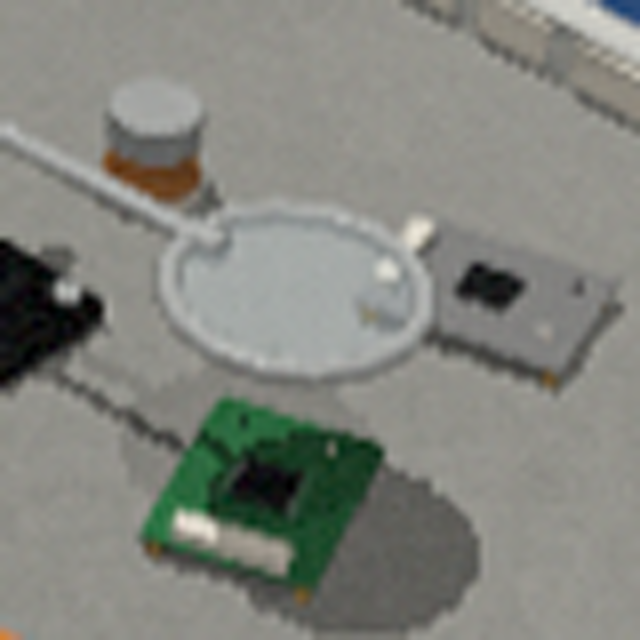

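The top view puts the lens 5.8 mm from the chip, of which 5 mm is the fixed difference in radius. The side view gave about 4 mm. The lever reads 1.19 rad. Both are within limits, so I'm handing in.

```bash
python3 -c "
from bench import workorder
print(workorder.close_job())"
```

```text
the job is handed in; nothing more can be done
None
```

The job is handed in: the lens is above the chip, the lever is at its far stop and the hand is clear on the left. It took about 17 s of robot time.

**What I did:** with the fingers shut, I pushed the magnifier arm anticlockwise by its rod until the lens was over the chip of the green board on the right. I then pushed the clamp lever anticlockwise until the finger stalled. The wrist readings I took stayed at 2 N or less in any direction, apart from 5.5 N at the stop.

**Last checks:**
- **Lens:** 5.8 mm from the chip centre by the top view and about 4 mm by the side view (limit 12 mm). Most of that is the board lying slightly inside the lens circle.
- **Lever:** about 1.19 rad (needed over 1.1).
- **Other objects:** both boards and the other bench items looked unmoved in the final pictures. I compared the bystanders by eye and did not measure them.

**What disagreed:**
- **Fingertip height:** the first pass missed, because the real fingertip is about 23 mm above the reported tool point and went over the rod without touching it. Both cameras showed this, and I corrected for it.
- **Camera agreement:** the two cameras differ by 2–3 mm in y.
- **Refused call:** my first move call was refused because it left out the twist value.

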